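# Change the lancet tub on the consulting desk

### The job

Change over the lancet tubs: swap the full used tub (flat lid with a bar handle) and the fresh tub (round cap) between their two holders, setting the used tub down in the empty holder first and keeping the fresh tub capped until it stands fully home in the holder the used tub came from. Then open the fresh tub there by pressing its child-resistant cap down hard while turning it, stand the cap upright on the cork coaster, and drop every spent lancet lying on the desk into the open tub. Finish with the used tub fully home in the holder the fresh tub came from, the fresh tub still home and open; never tip a tub over and leave the stamp, phone and swab pot where they are.

Things in the scene. Friction and masses are not known exactly. Their poses are not given: they have to be found in the camera images.
- holder_work: A grey square holder screwed to the desk, one of three alike: 92 x 92 x 4 mm foot plate, on it a square rim 76 mm outside, 64 mm inside, up to 24 mm above the desk. A tub stands inside the rim on the plate, 4 mm above the desk, and cannot turn. Origin: centre of its underside; x, y along its sides. At the start this one holds the used tub; at the end the fresh tub must stand in it.
- holder_store: A grey square holder screwed to the desk, one of three alike: 92 x 92 x 4 mm foot plate, on it a square rim 76 mm outside, 64 mm inside, up to 24 mm above the desk. A tub stands inside the rim on the plate, 4 mm above the desk, and cannot turn. Origin: centre of its underside; x, y along its sides. At the start this one holds the fresh tub; at the end the used tub must stand in it.
- holder_spare: A grey square holder screwed to the desk, one of three alike: 92 x 92 x 4 mm foot plate, on it a square rim 76 mm outside, 64 mm inside, up to 24 mm above the desk. A tub stands inside the rim on the plate, 4 mm above the desk, and cannot turn. Origin: centre of its underside; x, y along its sides. Empty at the start: the free spot.
- used_tub: The full, sealed tub: white square block 58 x 58 mm, 72 mm high, a flat grey lid 62 x 62 mm from 72 to 80 mm, and on it a solid bar handle 44 mm long (x), 16 mm wide (y), from 80 to 106 mm above the underside. Origin: centre of its underside; z up. About 0.25 kg.
- fresh_tub: The fresh, empty tub: white square foot 58 x 58 mm, 62 mm high, then a round neck 44 mm outside, 39 mm inside, rim at 81 mm, inner floor at 4 mm. Three lugs on the neck (out to 27 mm radius) hold the cap; below them a grey spring collar, 60 mm across, pushes it up. Origin: centre of underside; x, y along its sides. About 0.16 kg. It may be carried by its locked cap.
- cap: The white child-resistant cap: a round skirt 62 mm across and 22 mm high, on it a ribbed round crown 42 mm across from 22 to 44 mm above its underside; the 10 mm ledge around the crown can be pushed on. Origin: centre of its underside; z up. Locked on the tub, its underside is 70 mm above the tub's underside. About 45 g. How it opens: see point cap_crown.
- cap_crown (a point): Centre of the crown's top, on the cap's axis, 44 mm above its underside. To open: push the cap down 6 mm (stops at 7; spring 7 N locked, 15 N at the bottom), hold it down and turn it counter-clockwise seen from above. Free after 40 to 85 degrees on the tub (aim for 65), then lift straight up. Pushed under 4 mm, or turned clockwise, it moves only a few degrees.
- coaster: A round cork coaster lying fixed on the desk, 94 mm across, 5 mm thick: the place for the cap, standing crown up near its middle. Origin: centre of its underside.
- lancet1: A spent finger-prick lancet lying on the desk: grey plastic block 22 mm long (x), 12 mm wide (y), 11 mm high, with a 6 mm square white stub 6 mm long at its +x end (28 mm over all). Origin: centre of the 28 x 12 mm underside. About 12 g. Two to four lancets are there at a start; the others are absent.
- lancet2: A spent finger-prick lancet lying on the desk: grey plastic block 22 mm long (x), 12 mm wide (y), 11 mm high, with a 6 mm square white stub 6 mm long at its +x end (28 mm over all). Origin: centre of the 28 x 12 mm underside. About 12 g. Two to four lancets are there at a start; the others are absent.
- lancet3: A spent finger-prick lancet lying on the desk: grey plastic block 22 mm long (x), 12 mm wide (y), 11 mm high, with a 6 mm square white stub 6 mm long at its +x end (28 mm over all). Origin: centre of the 28 x 12 mm underside. About 12 g. Two to four lancets are there at a start; the others are absent.
- lancet4: A spent finger-prick lancet lying on the desk: grey plastic block 22 mm long (x), 12 mm wide (y), 11 mm high, with a 6 mm square white stub 6 mm long at its +x end (28 mm over all). Origin: centre of the 28 x 12 mm underside. About 12 g. Two to four lancets are there at a start; the others are absent.
- stamp: A self-inking stamp, black foot 45 x 30 mm and red top, 64 mm high. Not part of the job; leave it where it is. Origin: centre of its underside.
- phone: A white cordless phone lying on the desk, 50 x 140 x 20 mm. Not part of the job; leave it where it is. Origin: centre of its underside.
- swab_pot: A white round pot with swab sticks, 70 mm across, 85 mm high (130 mm with the sticks). Not part of the job; leave it where it is. Origin: centre of its underside.
Mind the look-alikes: they are no part of the job. What is meant by the coaster is not blue, and is the smaller of those in its own colour.

How it is judged (in metres and radians):
On the way, in this order (a step that is already met when the one before it is completed fails the run):
1. the used tub stands home in the spare holder, let go (horizontal distance between used_tub and holder_spare below 0.007 m and z of used_tub in the frame of holder_spare below 0.008 m and angle between used_tub's own z axis and vertical below 0.06 rad and contact force between used_tub and the fingers below 0.05 N), for 0.2 s.
2. the fresh tub stands home in the holder the used tub came from, its cap still on (horizontal distance between fresh_tub and holder_work below 0.007 m and z of fresh_tub in the frame of holder_work below 0.008 m and angle between fresh_tub's own z axis and vertical below 0.06 rad and horizontal distance between cap and fresh_tub below 0.006 m and z of cap in the frame of fresh_tub below 0.074 m), for 0.2 s.
3. the cap is pressed down on the tub there and turned (horizontal distance between fresh_tub and holder_work below 0.007 m and z of fresh_tub in the frame of holder_work below 0.008 m and angle between fresh_tub's own z axis and vertical below 0.06 rad and horizontal distance between cap and fresh_tub below 0.006 m and z of cap in the frame of fresh_tub below 0.067 m and angle between the x axis of cap and the x axis of fresh_tub, either way round above 0.2 rad), for 0.02 s.
4. the cap stands on the coaster, let go (horizontal distance between cap and coaster below 0.022 m and height (world z) of cap below 0.01 m and angle between cap's own z axis and vertical below 0.1 rad and contact force between cap and the fingers below 0.05 N), for 0.2 s.
At the end, for the whole second after the job is handed in: Used and fresh tub have exchanged holders, each within 7 mm of the holder's centre, within 4 mm of fully down, upright within 3 degrees; cap upright on the coaster within 22 mm of its centre; every lancet present inside the fresh tub below its rim; all at rest (horizontal distance between used_tub and holder_store below 0.007 m and z of used_tub in the frame of holder_store below 0.008 m and angle between each of used_tub, fresh_tub's own z axis and vertical below 0.06 rad and horizontal distance between fresh_tub and holder_work below 0.007 m and z of fresh_tub in the frame of holder_work below 0.008 m and horizontal distance between cap and coaster below 0.022 m and height (world z) of cap below 0.01 m and angle between cap's own z axis and vertical below 0.1 rad and linear speed of each of used_tub, fresh_tub, cap, lancet1, lancet2, lancet3, lancet4 below 0.02 m/s and horizontal distance between each of lancet1, lancet2, lancet3, lancet4 and fresh_tub below 0.021 m and z of each of lancet1, lancet2, lancet3, lancet4 in the frame of fresh_tub below 0.07 m); the robot touches nothing.
It fails at once if a tub is tipped by more than 35 degrees (angle between any of used_tub, fresh_tub's own z axis and vertical above 0.6 rad).
It fails at once if the stamp, phone or swab pot is moved by more than 3 cm (distance of any of stamp, phone, swab_pot from where it was at the start of the episode above 0.03 m).
Of lancet1, lancet2, lancet3, lancet4 only 2 to 4 are there at a start; the rules pass over those that are not, and their reading is None.
At some moment in a run one of lancet1, lancet2, lancet3, lancet4 may be knocked a few centimetres aside while the robot is not near it.
It also fails if it takes over 210 s, if anything falls off the work surface, if the arm or the gripper's body presses on something with over 40 N, if the wrist force passes 120 N, or if a joint passes its speed limit or range.

### The arm

A 6-joint arm with a two-finger parallel gripper is mounted at the origin on the work surface. World frame = base frame: x ahead of the robot, y to its left, z up, the work surface at z = 0. Lengths are in mm, angles in degrees, forces in N, time in s.
With the tool pointing down it reaches from about 350 to 850 mm from the base axis. Payload 8.1 kg.
Tool frame: the origin (TCP) lies between the finger pads; the fingertips stand 11 mm ahead of it and the grasp point (between the pads) lies 8 mm behind it; z points along the fingers, y is the line along which they close (so a half turn about z gives the same grasp; the last joint's range is limited). The gripper opens to 85 mm and grips with 20 to 120 N. Pads are 22 mm wide; open, the fingers measure 114 mm over their backs; the gripper's body (76 mm by 85 mm) begins 54 mm behind the grasp point. The pads swing forward as they close: fully open they stand 13 mm farther back than shut.
Start: joints at [-4.893, 7.471, 85.268, -0, 87.261, -4.893], TCP at [600.004, 0.022, 242.292] pointing down, gripper open.
Joint ranges: [-169.43, 169.43], [-51.17, 129.36], [1.28, 143.12], [-76.62, 256.62], [0, 156.53], [-152.29, 152.29]. Speed limits (degrees/s): [136.94, 136.94, 159.86, 180, 180, 180].

### API

Orientations are given as [roll, pitch, yaw] about the fixed x, y, z axes, in that order (R = Rz(yaw) Ry(pitch) Rx(roll)).
In Python, from bench import r, snapshot, get_calibration gives the robot as it stands.
- The arm moves only by the tool step_arm, never from a script. Its argument "rows" is a list of rows, each a list of 2 entries, a list of its own where there are three numbers: the shift along the tool's x, y, z in mm, then the turn about the tool's z in degrees. In form: [[[tx, ty, tz], yaw], ...]. A call has 1 to 12 rows; each row is the pose to reach, as a shift and turn from the pose commanded when the call began, along the tool's axes at that moment; what a row does not reach only later rows make up. A row lasts 1/10 s, in which the tool goes at most 50 mm and 8.59 degrees, less where a joint would pass 70% of its speed; a pose out of reach is approached as far as the arm can. A call with a gripper value outside its range is refused whole. "fingers" is the opening, from 0 (shut) to 1 (fully open), set as the call begins (left out, the last holds). The fingers move at their own pace and stop on an object; "squeeze" is the grip in N (left out, the last holds). Time passes only in rows, so rows that repeat a pose let the fingers close. It gives the time, the measured TCP pose, the force, the opening and the grip force at its end, in the units of the state.
- r.sense(): the state, without advancing time (a new reading comes with each control period).
- snapshot(name): name is "scene" or "side" or "wrist"; returns the picture (384x512x3 uint8, blue, green, red); there is no depth.
- get_calibration(name): a dict with "fovy" (degrees; the focal length in pixels is half the picture's height over the tangent of half this angle, whatever the lens; pixels are square), "cx", "cy" (the principal point, pixels), "dist" ([k1, k2, p1, p2, k3] as OpenCV has them; the pictures are not rectified), "eye" and "orientation" of the camera in the world. Camera axes: x right, y up, looking along -z (the intrinsics and any distortion apply to the point x, -y, -z); pixel columns grow to the right and rows downward; lengths in mm; the calibration is good to about 2 mm. A picture is of the moment at which its call begins: read the wrist's pose just before it. get_calibration takes no time and is no camera call; for the wrist camera it gives the pose at the moment of the call.
- r.hand_in(): hands the job in; it is judged then, once.
The state is a dict: "time": time; "joint_pos": joint angles; "qd": joint speeds; "joint_efforts": joint torques, N m; "tool_pos": TCP position; "tcp_rot": TCP orientation; "ft_force": force on the tool from outside, world axes, zero at the start; "wrist_torque": the same for the moment, N m; "finger_gap": finger opening in mm; "grip_force": force on a finger pad.
Only numpy, scipy, OpenCV 4.12 (cv2) and the standard library are available. Lean on these libraries where they do the work, as an engineer would, in place of code of your own. Each camera call takes 0.05 s, during which the arm holds its last target. There are 200 camera calls.

## Working session

There is one attempt and no reset: what is moved stays moved. The work goes in short steps, Python scripts to look and compute and a tool call to move; the robot and the scene stay as the last step left them, time stands still between calls to the robot, and variables do not carry over. Pictures are saved under pics/ and viewed, at most 14 in all, crops included, and the job is handed in when it is done.

Besides the shell and the picture viewer there is one more tool, called as a command line: name --argument value ..., lists and objects as JSON in quotes. step_arm: Moves the arm, as the interface text tells. Its arguments: {"type":"object","properties":{"rows":{"type":"array"},"fingers":{"type":"number"},"squeeze":{"type":"number"}},"required":["rows"]}

```bash
ls; mkdir -p pics; cat > h.py <<'E'
import numpy as np, cv2
from bench import r, snapshot, get_calibration
from scipy.spatial.transform import Rotation as R
def rot(o):
    o=np.array(o,float)
    return o if o.shape==(3,3) else R.from_euler('xyz',o,degrees=True).as_matrix()
def K(c):
    f=192/np.tan(np.radians(c['fovy']/2)); return np.array([[f,0,c['cx']],[0,f,c['cy']],[0,0,1.]])
def ray(c,uv):
    p=cv2.undistortPoints(np.array(uv,float).reshape(-1,1,2),K(c),np.array(c['dist'],float)).reshape(-1,2)
    d=np.c_[p[:,0],-p[:,1],-np.ones(len(p))]@rot(c['orientation']).T
    return np.array(c['eye'],float),d
def onz(c,uv,z):
    e,d=ray(c,uv); return (e+d*((z-e[2])/d[:,2])[:,None])[:,:2]
def proj(c,P):
    q=(np.array(P,float).reshape(-1,3)-np.array(c['eye']))@rot(c['orientation']); q=q*[1,-1,-1]
    return cv2.projectPoints(q.reshape(-1,1,3),np.zeros(3),np.zeros(3),K(c),np.array(c['dist'],float))[0].reshape(-1,2)
def shot(n,f):
    c=get_calibration(n); im=snapshot(n); cv2.imwrite('pics/'+f+'.png',im); return c,im
E
python3 - <<'E'
from h import *
for n in('scene','side','wrist'):
    c,im=shot(n,n+'0'); print(n,c)
a=[cv2.imread(f'pics/{n}0.png') for n in('scene','side')]
for n,i in zip(('scene','side'),a): cv2.imwrite(f'pics/{n}0b.png',cv2.resize(i,(800,600),interpolation=cv2.INTER_CUBIC))
print(r.sense())
E
```

```text
pics
scene {'fovy': 54.16129684712844, 'cx': 253.90197434521724, 'cy': 194.39397478161771, 'dist': array([-0.01212764,  0.        ,  0.        ,  0.        ,  0.        ]), 'eye': array([855.37442488, 670.74731794, 847.45920555]), 'orientation': array([ 4.58996948e+01, -4.94871674e-02,  1.49677122e+02])}
side {'fovy': 56.740553858175446, 'cx': 253.16013048923236, 'cy': 190.59210023178608, 'dist': array([-0.00469132,  0.        ,  0.        ,  0.        ,  0.        ]), 'eye': array([ 184.27088388, -687.88429642, 1036.14117531]), 'orientation': array([ 38.05364995,  -0.69413537, -21.64217742])}
wrist {'fovy': 70.0060702991142, 'cx': 257.7453839725048, 'cy': 190.60675430457835, 'dist': array([-0.0471402,  0.       ,  0.       ,  0.       ,  0.       ]), 'eye': array([600.82708011,  69.70977226, 373.49717158]), 'orientation': array([-1.57763956e+01,  9.16233805e-02,  4.70348993e-03])}
{'time': 0.15, 'joint_pos': array([-4.89048908e+00,  7.50518799e+00,  8.53159366e+01,  4.57949368e-04,
        8.72617883e+01, -4.89286795e+00]), 'qd': array([ 0.05055272, -0.0821856 , -0.21052347, -0.03670728,  0.02112292,
       -0.01817651]), 'joint_efforts': array([ 1.01583330e-03, -5.70061326e+01, -5.01160097e+01, -1.39109225e-04,
        9.69119486e-03, -7.10949371e-05]), 'tool_pos': array([5.99586126e+02, 8.75075317e-02, 2.41475708e+02]), 'tcp_rot': array([-1.79917428e+02, -7.52760657e-03,  9.00023512e+01]), 'ft_force': array([-0.63743359, -0.3635646 , -0.70989343]), 'wrist_torque': array([ 0.01393279,  0.0390111 , -0.01072158]), 'grip_force': 0.0, 'finger_gap': 85.48405812920349}
```

View pics/scene0b.png

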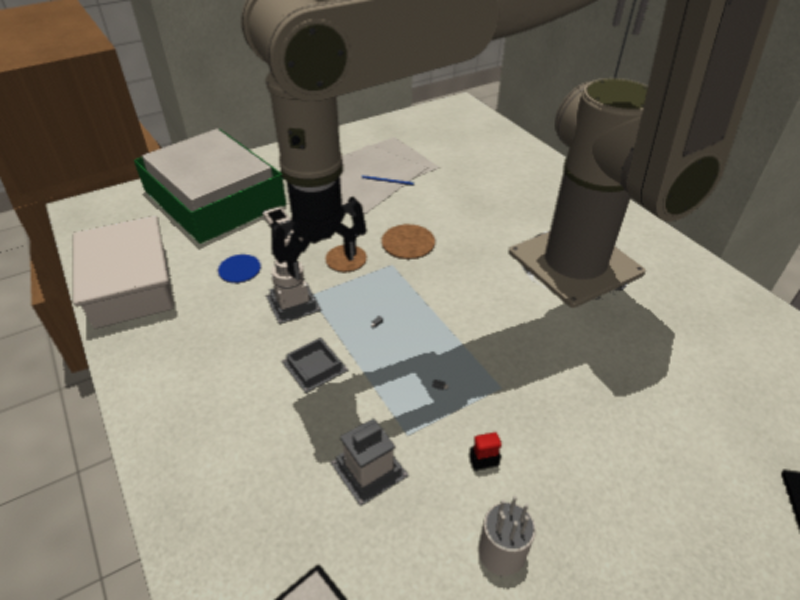

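View pics/side0b.png

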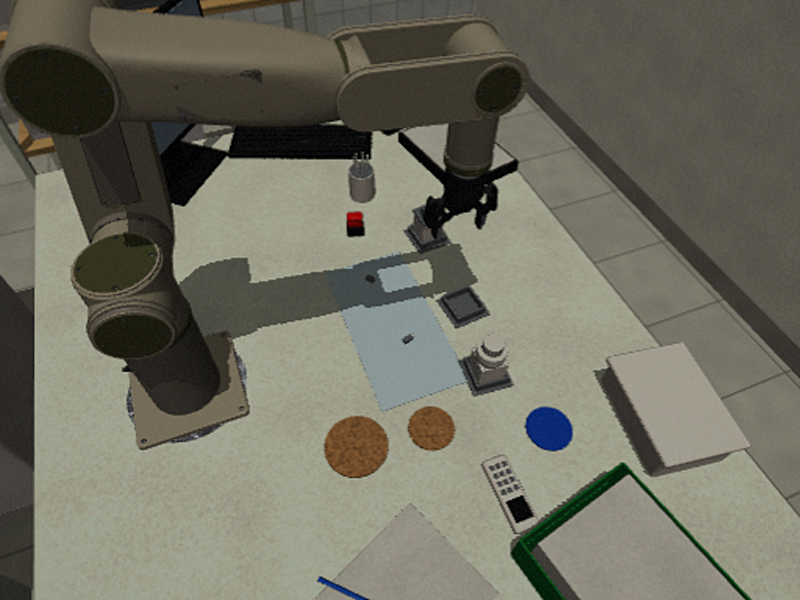

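Side view (800×600): used tub at (428,235), spare holder (463,306), fresh tub (488,375), small coaster (431,428), lancets (370,279) and (407,339). The scene view agrees, and shows the phone beyond the coaster.

```bash
cat > t.py <<'E'
from h import *
s=get_calibration('side');sc=get_calibration('scene');k=.64
for n,c,u,z in[('work foot',s,(428,240),4),('work foot',sc,(371,475),4),('handle top',sc,(368,433),110),('spare',s,(463,306),24),('spare',sc,(315,360),24),('store foot',s,(487,376),4),('captop',s,(491,341),118),('coaster',s,(431,428),5),('coaster',sc,(346,258),5),('bigc',s,(356,446),5),('L1',s,(370,279),6),('L1',sc,(438,384),6),('L2',s,(407,339),6),('L2',sc,(377,322),6),('stamp',s,(356,232),0),('phone',s,(510,493),10),('pot',s,(362,190),30)]:
    print(n,onz(c,[np.array(u)*k],z).round(0))
E
python3 t.py
```

```text
work foot [[641. 204.]]
work foot [[648. 237.]]
handle top [[645. 229.]]
spare [[623. -34.]]
spare [[630. -10.]]
store foot [[ 598. -208.]]
captop [[ 596. -193.]]
coaster [[ 438. -274.]]
coaster [[ 440. -264.]]
bigc [[ 286. -255.]]
L1 [[457. 133.]]
L1 [[457. 139.]]
L2 [[474. -60.]]
L2 [[477. -53.]]
stamp [[479. 301.]]
phone [[ 520. -447.]]
pot [[538. 417.]]
```

View pics/wrist0.png

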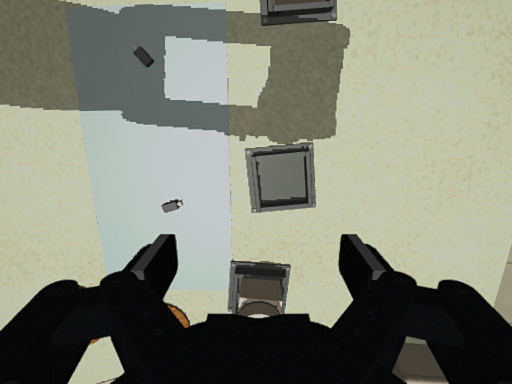

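step_arm --rows '[[[40,10,-15],0],[[85,20,-30],0],[[130,35,-45],0],[[150,40,-58],0],[[150,40,-58],0],[[150,40,-58],0]]'

```text
time: 0.75
tool_pos: [639.9, 150.2, 299.8]
tcp_rot: [-180.0, 0.0, 90.1]
ft_force: [0.1, -0.0, -0.1]
finger_gap: 85.3
grip_force: 0.0
```

```bash
python3 - <<'E'
from h import *
c,im=shot('wrist','w1'); print(r.sense()['tool_pos'],r.sense()['ft_force'],c['eye'],c['orientation'])
hsv=cv2.cvtColor(im,cv2.COLOR_BGR2HSV)
a=cv2.imread('pics/wrist0.png'); h0=cv2.cvtColor(a,cv2.COLOR_BGR2HSV)
for p in[(281,180),(253,180),(281,210),(290,130),(350,250),(200,80),(170,206),(143,57)]: print(p,h0[p[1],p[0]])
E
```

```text
[639.65309373 149.34824565 299.27177476] [ 0.24084804 -0.80840915  0.14351655] [640.98860793 219.92002132 431.9334287 ] [-15.81378368   0.01969064   0.06585842]
(281, 180) [ 35  14 110]
(253, 180) [45 11 91]
(281, 210) [ 36  27 130]
(290, 130) [ 28  44 104]
(350, 250) [0 0 5]
(200, 80) [ 94   9 200]
(170, 206) [ 30  12 107]
(143, 57) [45 10 49]
```

View pics/w1.png

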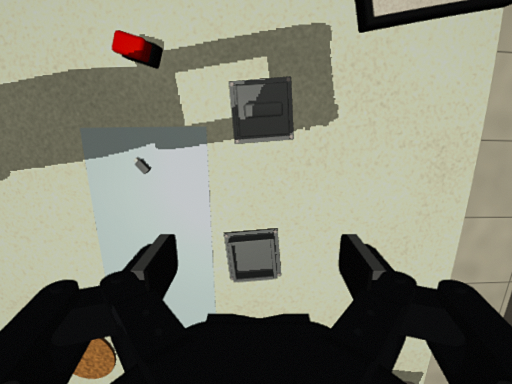

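w1: used tub lid around (262,110) with handle (264,108) along x, spare holder around (252,255), lancet at (143,166), small coaster at (93,358).

```bash
python3 - <<'E'
from h import *
c=get_calibration('wrist'); im=cv2.imread('pics/w1.png')
hsv=cv2.cvtColor(im,cv2.COLOR_BGR2HSV)
m=((hsv[...,1]<32)&(hsv[...,2]<160)&(hsv[...,2]>20)).astype(np.uint8)*255
m=cv2.morphologyEx(m,cv2.MORPH_CLOSE,np.ones((3,3)));m=cv2.morphologyEx(m,cv2.MORPH_OPEN,np.ones((3,3)))
for name,x0,y0,x1,y1 in[('spare',215,220,290,292),('work',215,65,310,150),('lan',125,145,160,185)]:
    s=np.zeros_like(m); s[y0:y1,x0:x1]=m[y0:y1,x0:x1]
    k=max(cv2.findContours(s,0,2)[0],key=cv2.contourArea)
    b=cv2.boxPoints(cv2.minAreaRect(k))
    z={'spare':4,'work':84,'lan':5}[name]
    P=onz(c,b,z);ctr=P.mean(0);e=P[1]-P[0];f=P[2]-P[1]
    print(name,b.round(1).tolist(),ctr.round(1),np.hypot(*e).round(1),np.hypot(*f).round(1),np.degrees(np.arctan2(e[1],e[0])).round(1))
crop=im[60:160,205:325]; big=cv2.resize(crop,None,fx=6,fy=6,interpolation=cv2.INTER_CUBIC)
g=cv2.convertScaleAbs(big,alpha=1.6); cv2.imwrite('pics/w1c.png',g)
E
```

```text
spare [[223.60000610351562, 232.60000610351562], [276.8999938964844, 228.1999969482422], [281.1000061035156, 278.20001220703125], [227.6999969482422, 282.70001220703125]] [630.9 -21. ] 90.8 97.8 5.2
work [[228.3000030517578, 81.0999984741211], [290.0, 76.0], [295.20001220703125, 138.6999969482422], [233.60000610351562, 143.89999389648438]] [645.4 222.1] 73.6 74.3 4.5
lan [[132.0, 162.0], [139.5, 154.5], [152.0, 167.0], [144.5, 174.5]] [456.5 141.2] 18.0 26.9 41.4
```

View pics/w1c.png

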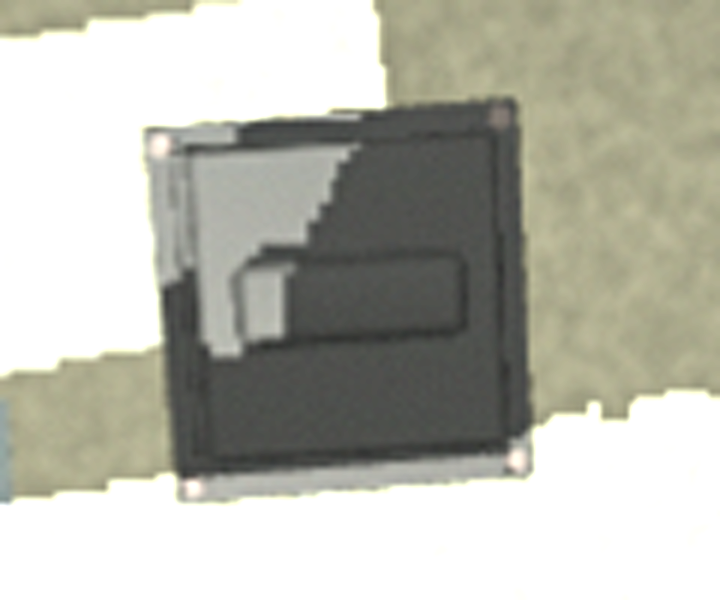

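Crop: lid corners ≈(190,152),(497,132),(505,455),(210,468); handle top ≈(243,265)–(463,335); holder screws (160,147),(500,117),(516,460),(193,487).

```bash
python3 - <<'E'
from h import *
c=get_calibration('wrist')
for n,q,z in[('lid',[(190,152),(497,132),(505,455),(210,468)],84),('handle',[(243,265),(463,255),(463,335),(243,345)],110),('screws',[(160,147),(500,117),(516,460),(193,487)],4)]:
    P=onz(c,np.array(q)/6+[205,60]-.4,z); e=P[1]-P[0]
    print(n,P.mean(0).round(1),np.linalg.norm(P[[1,2,3,0]]-P,axis=1).round(1),[np.degrees(np.arctan2(*(P[j]-P[i])[::-1])).round(1) for i,j in((0,1),(3,2))])
E
```

```text
lid [646.9 222.4] [61.2 63.5 61.5 62.4] [np.float64(3.6), np.float64(2.5)]
handle [646.9 223. ] [41.2 14.5 41.7 14.6] [np.float64(2.5), np.float64(2.6)]
screws [646.2 222.8] [83.4 83.  83.2 83. ] [np.float64(4.8), np.float64(4.8)]
```

step_arm --rows '[[[10,1,15],8],[[20,2,30],16],[[30,3,45],24],[[40,4,60],32],[[50,5,75],40],[[60,6,90],48],[[70,7,105],56],[[73,7,120],64],[[73,7,135],72],[[73,7,150],80],[[73,7,160],86.5],[[73,7,160],86.5]]' --fingers 0.6

```text
time: 2.0
tool_pos: [645.2, 220.8, 136.9]
tcp_rot: [179.9, 0.3, 3.3]
ft_force: [0.2, -0.5, -0.9]
finger_gap: 51.6
grip_force: 0.0
```

```bash
python3 - <<'E'
from h import *
c,im=shot('wrist','w2'); print(c['eye'],c['orientation'])
cv2.imwrite('pics/w2b.png',cv2.convertScaleAbs(im,alpha=1.5))
E
```

```text
[715.68589568 225.79274349 268.70556618] [-16.06318191  -0.10031369 -86.70388747]
```

View pics/w2b.png

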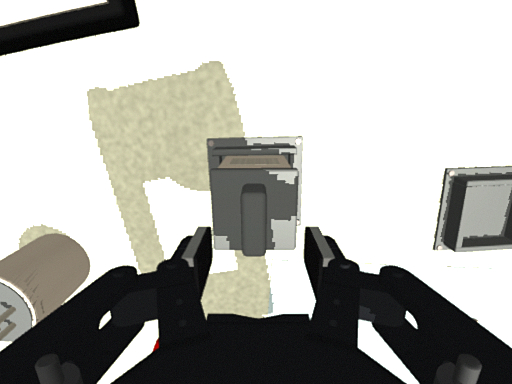

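w2: the handle (col 254) is centred between the fingers; spare holder is at the right edge. Descend, grip, lift.

step_arm --rows '[[[0,0,20],0],[[0,0,38],0],[[0,0,43],0],[[0,0,43],0],[[0,0,43],0]]'

```text
time: 2.55
tool_pos: [647.2, 223.0, 97.8]
tcp_rot: [-180.0, -0.0, 3.5]
ft_force: [-0.1, 0.3, -0.3]
finger_gap: 51.5
grip_force: 0.0
```

step_arm --rows '[[[0,0,0],0],[[0,0,0],0],[[0,0,0],0],[[0,0,0],0],[[0,0,0],0],[[0,0,0],0]]' --fingers 0 --squeeze 60

```text
time: 3.15
tool_pos: [647.7, 223.4, 98.4]
tcp_rot: [-180.0, -0.1, 3.5]
ft_force: [0.2, 1.6, 5.4]
finger_gap: 14.9
grip_force: 59.7
```

step_arm --rows '[[[0,0,-20],0],[[0,0,-55],0],[[0,0,-85],0],[[-3,20,-100],0],[[-9,55,-100],0],[[-15,95,-100],0],[[-17,119,-100],0],[[-17,119,-100],0],[[-17,119,-100],0],[[-17,119,-100],0]]'

```text
time: 4.15
tool_pos: [636.9, 103.9, 196.6]
tcp_rot: [-180.0, 0.1, 3.5]
ft_force: [-0.5, -0.5, -2.2]
finger_gap: 14.8
grip_force: 59.1
```

```bash
python3 - <<'E'
from h import *
c,im=shot('wrist','w3'); print(c['eye'],c['orientation'])
cv2.imwrite('pics/w3b.png',cv2.convertScaleAbs(im,alpha=1.4))
E
```

```text
[706.8905364  108.9413646  328.71024015] [-1.58230943e+01 -3.97510549e-03 -8.64681560e+01]
```

View pics/w3b.png

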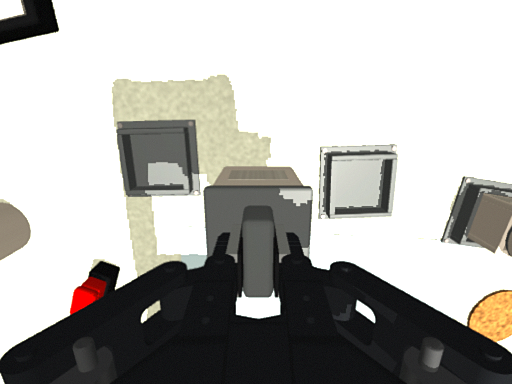

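w3: tub held square; work holder at (159,158), spare at (358,181), fresh tub/store at (485,215), coaster at (495,315).

```bash
python3 - <<'E'
from h import *
c=get_calibration('wrist'); im=cv2.imread('pics/w3.png'); np.save('w3eye.npy',c['eye'])
hsv=cv2.cvtColor(im,cv2.COLOR_BGR2HSV)
m=((hsv[...,1]<32)&(hsv[...,2]<175)).astype(np.uint8)*255
for nm,x0,y0,x1,y1 in[('spare',313,138,404,226),('work',113,115,206,204)]:
    s=np.zeros_like(m); s[y0:y1,x0:x1]=m[y0:y1,x0:x1]
    k=cv2.convexHull(np.vstack(cv2.findContours(s,0,2)[0])); q=cv2.approxPolyDP(k,5,True)[:,0]
    print(nm,q.tolist()); P=onz(c,q,4); print(P.round(1).tolist(),P.mean(0).round(1))
a=cv2.resize(im[135:230,308:408],None,fx=4,fy=4,interpolation=cv2.INTER_CUBIC)
b=cv2.resize(im[112:207,110:210],None,fx=4,fy=4,interpolation=cv2.INTER_CUBIC)
cv2.imwrite('pics/w3c.png',np.hstack([a,b]))
E
```

```text
spare [[396, 145], [390, 216], [319, 218], [321, 147]]
[[681.7, -57.4], [591.9, -67.6], [583.9, 23.5], [673.3, 32.1]] [632.7 -17.3]
work [[205, 203], [128, 196], [117, 122], [194, 120]]
[[595.0, 168.3], [598.0, 265.2], [688.0, 272.6], [695.1, 182.2]] [644.  222.1]
```

View pics/w3c.png

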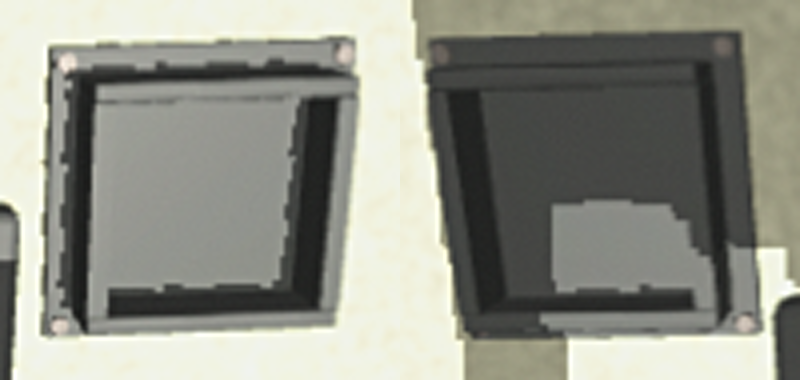

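Spare screws at crop (67,62),(345,52),(60,325); work screws at (440,53),(722,46),(744,322).

```bash
python3 - <<'E'
from h import *
c=get_calibration('wrist')
for n,q,o,i in[('spare',[(67,62),(345,52),(60,325)],(308,135),(1,2)),('work',[(40,53),(322,46),(344,322)],(110,112),(0,2))]:
    P=onz(c,np.array(q)/4+o-.4,4); d=P[1]-P[0]; print(n,P.round(1).tolist(),(P[list(i)].mean(0)).round(1),np.hypot(*d),np.degrees(np.arctan2(*d[::-1])))
E
```

```text
spare [[669.9, 27.7], [678.5, -55.4], [587.0, 19.3]] [632.8 -18.1] 83.58086512454463 -84.08915500617023
work [[684.9, 269.7], [691.3, 186.7], [608.4, 180.0]] [646.7 224.9] 83.29574059217113 -85.56644486969672
```

step_arm --rows '[[[-4,40,0],-1],[[-8,80,0],-2],[[-11,112,0],-2],[[-11.7,122,0],-2],[[-11.7,122,30],-2],[[-11.7,122,60],-2],[[-11.7,122,72],-2],[[-11.7,122,72],-2],[[-11.7,122,72],-2]]'

```text
time: 5.1
tool_pos: [633.6, -18.5, 126.2]
tcp_rot: [180.0, -0.0, 5.6]
ft_force: [-0.1, -0.2, -2.0]
finger_gap: 15.0
grip_force: 59.4
```

step_arm --rows '[[[0,0,6],0],[[0,0,12],0],[[0,0,18],0],[[0,0,24],0],[[0,0,26],0],[[0,0,27],0],[[0,0,27],0]]'

```text
time: 5.8
tool_pos: [633.2, -19.3, 98.4]
tcp_rot: [180.0, -0.0, 5.5]
ft_force: [-0.2, -0.8, -2.0]
finger_gap: 14.8
grip_force: 59.5
```

step_arm --rows '[[[0,0,0.7],0],[[0,0,1.4],0],[[0,0,1.6],0],[[0,0,1.6],0]]'

```text
time: 6.2
tool_pos: [633.5, -19.2, 98.4]
tcp_rot: [180.0, -0.1, 5.5]
ft_force: [-6.4, 1.0, 8.6]
finger_gap: 14.9
grip_force: 61.3
```

step_arm --rows '[[[0,0,0],0],[[0,0,0],0],[[0,0,0],0],[[0,0,0],0],[[0,0,-20],0],[[0,0,-60],0],[[0,0,-100],0]]' --fingers 0.6

```text
time: 6.9
tool_pos: [632.1, -19.2, 196.5]
tcp_rot: [-180.0, 0.2, 5.5]
ft_force: [0.0, 0.0, -0.1]
finger_gap: 51.0
grip_force: 0.0
```

step_arm --rows '[[[-18,36,-15],0],[[-40,75,-30],0],[[-65,120,-45],0],[[-85,155,-60],0],[[-89,163,-63],0],[[-89,163,-63],0],[[-89,163,-63],0],[[-89,163,-63],0]]' --fingers 1

```text
time: 7.7
tool_pos: [560.3, -188.5, 258.6]
tcp_rot: [-179.9, 0.1, 5.6]
ft_force: [-1.2, 1.1, -0.4]
finger_gap: 85.4
grip_force: 0.0
```

```bash
python3 - <<'E'
from h import *
c,im=shot('wrist','w4'); print(c['eye'],c['orientation'])
np.savez('w4.npz',eye=c['eye'],o=c['orientation'])
cv2.imwrite('pics/w4b.png',cv2.resize(cv2.convertScaleAbs(im,alpha=1.2),(800,600),interpolation=cv2.INTER_CUBIC))
E
```

```text
[ 630.07683713 -181.13144589  390.67975097] [-1.58281376e+01  4.48957717e-02 -8.44053804e+01]
```

View pics/w4b.png

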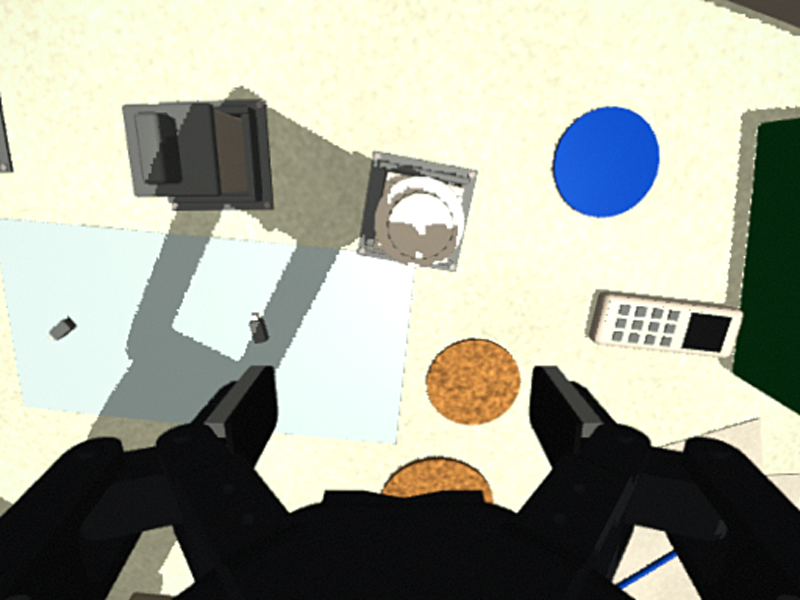

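w4: used tub sits well in the spare holder; fresh tub cap at (422,223), small coaster (473,381), lancets (258,328) and (63,328).

```bash
python3 - <<'E'
from h import *
c=get_calibration('wrist'); im=cv2.imread('pics/w4.png')
a=cv2.resize(im[92:180,222:312],None,fx=6.5,fy=6.5,interpolation=cv2.INTER_CUBIC); cv2.imwrite('pics/w4c.png',a)
hsv=cv2.cvtColor(im,cv2.COLOR_BGR2HSV)
m=((hsv[...,0]<18)&(hsv[...,1]>110)).astype(np.uint8)*255
s=np.zeros_like(m); s[210:280,265:340]=m[210:280,265:340]
k=max(cv2.findContours(s,0,2)[0],key=cv2.contourArea); P=onz(c,k[:,0],5)
print('coaster',cv2.minEnclosingCircle(P.astype(np.float32)),P.mean(0),(P.max(0)+P.min(0))/2)
E
```

```text
coaster ((440.8574523925781, -269.364990234375), 46.91879653930664) [ 441.69891949 -270.28035796] [ 440.85585404 -269.20449258]
```

View pics/w4c.png

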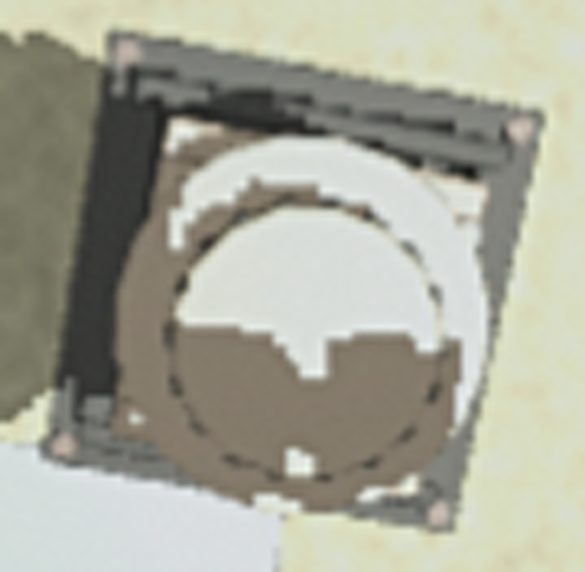

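Crown circle: centre (308,340), radius 136; screws (128,52),(520,128),(440,514),(64,443).

```bash
python3 - <<'E'
from h import *
c=get_calibration('wrist'); f=lambda q:np.array(q)/6.5+[222,92]-.4
P=onz(c,f([(172,340),(443,340),(308,203),(308,477),(308,340)]),118); print(P.round(1).tolist())
P=onz(c,f([(128,52),(520,128),(440,514),(64,443)]),4); d=P[1]-P[0]; print(P.mean(0),np.linalg.norm(P[[1,2,3,0]]-P,axis=1),np.degrees(np.arctan2(d[1],d[0])),P.round(1).tolist())
E
```

```text
[[599.9, -174.2], [604.0, -215.2], [622.1, -192.6], [580.9, -197.1], [601.9, -194.8]]
[ 600.43235117 -195.13506865] [83.24551237 83.69114389 84.25193193 83.18909393] -94.86855336191009 [[645.5, -157.0], [638.5, -240.0], [555.0, -233.7], [562.7, -149.8]]
```

step_arm --rows '[[[20,5,20],0],[[41.4,9.8,50],0],[[41.4,9.8,90],0],[[41.4,9.8,125],0],[[41.4,9.8,135],0],[[41.4,9.8,142],0],[[41.4,9.8,147],0],[[41.4,9.8,150],0],[[41.4,9.8,150],0],[[41.4,9.8,150],0]]'

```text
time: 8.75
tool_pos: [602.9, -196.2, 111.1]
tcp_rot: [179.9, -0.1, 5.5]
ft_force: [-0.6, 0.0, -0.0]
finger_gap: 85.4
grip_force: 0.0
```

step_arm --rows '[[[0,0,0],0],[[0,0,0],0],[[0,0,0],0],[[0,0,0],0],[[0,0,0],0]]' --fingers 0 --squeeze 20

```text
time: 9.25
tool_pos: [602.4, -195.8, 110.0]
tcp_rot: [180.0, -0.0, 5.5]
ft_force: [-1.0, 1.1, 3.2]
finger_gap: 41.0
grip_force: 22.2
```

step_arm --rows '[[[0,0,0],0],[[0,0,0],0],[[0,0,-10],0],[[0,0,-30],0],[[0,0,-60],0],[[0,0,-85],0],[[0,0,-90],0],[[0,0,-90],0],[[0,0,-90],0]]' --squeeze 70

```text
time: 10.15
tool_pos: [601.4, -195.6, 197.7]
tcp_rot: [-179.9, 0.1, 5.5]
ft_force: [0.3, 0.3, -2.6]
finger_gap: 39.9
grip_force: 70.9
```

```bash
python3 - <<'E'
from h import *
c,im=shot('wrist','w5'); print(c['eye'],r.sense()['joint_pos'])
c,im2=shot('side','s5')
x,y=proj(c,[[602,-196,100]])[0].astype(int)
cr=cv2.resize(im2[y-100:y+100,x-60:x+73],(399,600),interpolation=cv2.INTER_CUBIC)
cv2.imwrite('pics/w5b.png',np.hstack([cv2.resize(im,(400,300)),cv2.resize(cr,(200,300))]))
E
```

```text
[ 671.33015924 -188.25763222  329.72884666] [-2.26539849e+01  1.39134384e+01  8.27389085e+01 -1.05947046e-03
  8.35494878e+01  6.18488015e+01]
```

View pics/w5b.png

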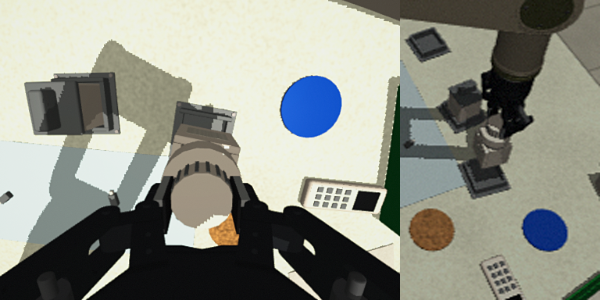

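w5: the fresh tub hangs upright by its cap. Check its yaw by line segments in this picture.

```bash
python3 - <<'E'
from h import *
c=get_calibration('wrist'); im=cv2.imread('pics/w5.png'); g=cv2.cvtColor(im,cv2.COLOR_BGR2GRAY)
L=cv2.createLineSegmentDetector(1).detect(g)[0][:,0]
for l in L:
    x,y=(l[:2]+l[2:])/2; n=np.hypot(*(l[2:]-l[:2]))
    if 215<x<325 and 120<y<235 and n>14:
        P=onz(c,l.reshape(2,2),150);Q=onz(c,l.reshape(2,2),10);a=[np.degrees(np.arctan2(*(X[1]-X[0])[::-1]))%90 for X in(P,Q)]
        print(l.round(0),n.round(0),np.round(a,1))
E
```

```text
[303. 210. 310. 233.] 23.0 [23.1 23.1]
[305. 188. 271. 180.] 35.0 [82.3 82.3]
[295. 171. 307. 189.] 22.0 [42.2 42.2]
[279. 184. 294. 195.] 18.0 [58.4 58.4]
[308. 188. 303. 210.] 23.0 [86.5 86.5]
[300. 157. 297. 172.] 15.0 [86.3 86.3]
[215. 202. 217. 184.] 18.0 [86.2 86.2]
[274. 137. 302. 142.] 28.0 [85.3 85.3]
[258. 141. 295. 147.] 37.0 [85.8 85.8]
[295. 151. 278. 147.] 17.0 [83. 83.]
[301. 210. 285. 195.] 22.0 [49.8 49.8]
[280. 152. 294. 154.] 14.0 [85.1 85.1]
[285. 195. 260. 188.] 25.0 [79.7 79.7]
[218. 181. 225. 130.] 51.0 [85.5 85.5]
[247. 221. 224. 235.] 27.0 [38.1 38.1]
[259. 188. 232. 194.] 28.0 [17.5 17.5]
[233. 194. 221. 202.] 14.0 [39.9 39.9]
[218. 199. 229. 188.] 16.0 [51.2 51.2]
[238. 183. 262. 179.] 24.0 [15.6 15.6]
[260. 179. 226. 173.] 36.0 [85. 85.]
[267. 164. 232. 158.] 36.0 [84.4 84.4]
[274. 147. 232. 139.] 43.0 [85.2 85.2]
[283. 177. 240. 169.] 43.0 [84.6 84.6]
```

step_arm --rows '[[[0,0,-30],0],[[0,0,-55],0],[[7,-30,-55],-2],[[15,-70,-55],-4],[[24,-115,-55],-6],[[34,-160,-55],-9.8],[[44,-205,-55],-9.8],[[53,-250,-55],-9.8],[[62,-295,-55],-9.8],[[71,-340,-55],-9.8],[[80,-385,-55],-9.8],[[85,-413.3,-55],-9.8]]'

```text
time: 11.45
tool_pos: [646.3, 227.1, 252.6]
tcp_rot: [-179.9, 0.1, 15.4]
ft_force: [0.2, -0.3, -2.0]
finger_gap: 39.8
grip_force: 71.2
```

step_arm --rows '[[[0,0,0],0],[[0,0,0],0],[[0,0,40],0],[[0,0,80],0],[[0,0,105],0],[[0,0,112],0],[[0,0,112],0],[[0,0,112],0]]'

```text
time: 12.25
tool_pos: [648.4, 223.3, 144.7]
tcp_rot: [180.0, -0.1, 15.3]
ft_force: [0.5, 0.1, -2.0]
finger_gap: 39.5
grip_force: 71.3
```

step_arm --rows '[[[0,0,8],0],[[0,0,14],0],[[0,0,19],0],[[0,0,22],0],[[0,0,22],0],[[0,0,22],0]]'

```text
time: 12.85
tool_pos: [647.2, 223.8, 120.6]
tcp_rot: [180.0, 0.0, 15.3]
ft_force: [0.8, 0.1, -1.9]
finger_gap: 39.6
grip_force: 71.3
```

step_arm --rows '[[[0,0,3],0],[[0,0,6],0],[[0,0,9],0],[[0,0,10.5],0],[[0,0,10.5],0],[[0,0,10.5],0]]'

```text
time: 13.45
tool_pos: [647.4, 223.8, 110.5]
tcp_rot: [-180.0, -0.0, 15.3]
ft_force: [-0.4, 0.5, 0.2]
finger_gap: 39.6
grip_force: 71.7
```

step_arm --rows '[[[0,0,1],0],[[0,0,1],0],[[0,0,1],0],[[0,0,1],0]]'

```text
time: 13.85
tool_pos: [647.7, 224.0, 110.4]
tcp_rot: [-180.0, -0.1, 15.3]
ft_force: [-2.1, 1.1, 5.3]
finger_gap: 39.8
grip_force: 71.9
```

step_arm --rows '[[[0,0,2],0],[[0,0,4],0],[[0,0,6],0],[[0,0,7],0],[[0,0,7],0]]'

```text
time: 14.35
tool_pos: [648.1, 224.2, 104.7]
tcp_rot: [-180.0, -0.1, 15.3]
ft_force: [-5.1, 0.5, 13.1]
finger_gap: 39.7
grip_force: 72.6
```

step_arm --rows '[[[0,0,1.5],0],[[0,0,1.5],-7],[[0,0,1.5],-14],[[0,0,1.5],-21],[[0,0,1.5],-28],[[0,0,1.5],-35],[[0,0,1.5],-42],[[0,0,1.5],-49],[[0,0,1.5],-56],[[0,0,1.5],-63],[[0,0,1.5],-70],[[0,0,1.5],-70]]'

```text
time: 15.55
tool_pos: [647.9, 225.0, 103.6]
tcp_rot: [179.9, -0.1, 85.6]
ft_force: [-6.1, 3.4, 14.5]
finger_gap: 39.4
grip_force: 73.0
```

step_arm --rows '[[[0,0,0],0],[[0,0,-4],0],[[0,0,-8],0],[[0,0,-12],0],[[0,0,-16],0],[[0,0,-16],0],[[0,0,-16],0]]'

```text
time: 16.25
tool_pos: [647.1, 223.5, 116.3]
tcp_rot: [-180.0, 0.0, 85.3]
ft_force: [-0.5, 0.4, 0.7]
finger_gap: 39.6
grip_force: 71.6
```

step_arm --rows '[[[0,0,-10],0],[[0,0,-20],0],[[0,0,-30],0],[[0,0,-60],0],[[0,0,-100],0],[[0,0,-120],0],[[0,0,-120],0],[[0,0,-120],0]]'

```text
time: 17.05
tool_pos: [647.6, 223.7, 237.7]
tcp_rot: [179.9, -0.0, 85.3]
ft_force: [-0.3, 0.5, -2.0]
finger_gap: 39.4
grip_force: 71.5
```

```bash
python3 - <<'E'
from h import *
c,im=shot('wrist','w6'); s,im2=shot('side','s6'); t,im3=shot('scene','c6'); print(r.sense()['joint_pos'],r.sense()['ft_force'])
x,y=proj(t,[[647,223,110]])[0].astype(int)
cv2.imwrite('pics/w6b.png',np.hstack([im,cv2.resize(im3[y-96:y+64,max(x-60,0):x+60],(288,384),interpolation=cv2.INTER_CUBIC)]))
E
```

```text
[ 1.47754862e+01  2.08351017e+01  7.05193665e+01 -2.43978914e-03
  8.88291776e+01  1.94777042e+01] [-0.87412685 -0.06121223 -0.66551334]
```

View pics/w6b.png

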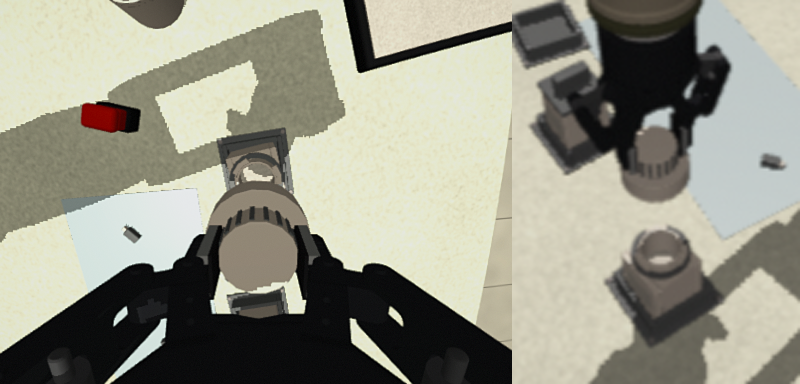

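w6: cap held in the gripper, open tub standing in the work holder. Now carry it to the coaster.

step_arm --rows '[[[-45,-14,0],0],[[-90,-29,0],0],[[-135,-43,0],0],[[-180,-58,0],0],[[-225,-73,0],0],[[-270,-87,0],0],[[-315,-102,0],0],[[-360,-116,0],0],[[-405,-131,0],0],[[-450,-145,0],0],[[-490,-158,0],0],[[-509.3,-164.5,0],0]]'

```text
time: 18.4
tool_pos: [439.3, -272.9, 235.2]
tcp_rot: [-179.9, -0.0, 85.1]
ft_force: [0.4, 1.0, -0.8]
finger_gap: 39.9
grip_force: 71.5
```

step_arm --rows '[[[0,0,20],0],[[0,0,60],0],[[0,0,100],0],[[0,0,140],0],[[0,0,170],0],[[0,0,182],0],[[0,0,188],0],[[0,0,193],0],[[0,0,193],0],[[0,0,193],0]]'

```text
time: 19.4
tool_pos: [442.5, -271.1, 45.2]
tcp_rot: [179.9, 0.1, 85.3]
ft_force: [-0.4, -0.3, -0.5]
finger_gap: 39.7
grip_force: 71.5
```

step_arm --rows '[[[0,0,1],0],[[0,0,2],0],[[0,0,2.7],0],[[0,0,2.7],0],[[0,0,2.7],0]]'

```text
time: 19.9
tool_pos: [441.8, -270.6, 41.3]
tcp_rot: [180.0, 0.0, 85.3]
ft_force: [-0.0, 0.2, 3.0]
finger_gap: 39.6
grip_force: 71.9
```

step_arm --rows '[[[0,0,0],0],[[0,0,0],0],[[0,0,0],0],[[0,0,0],0],[[0,0,-20],0],[[0,0,-60],0],[[0,0,-100],0],[[30,3,-135],0],[[70,6,-160],0],[[115,9,-180],0],[[160,12,-199],0],[[205,16,-199],0]]' --fingers 1

```text
time: 21.1
tool_pos: [475.8, -66.2, 243.6]
tcp_rot: [179.7, 0.1, 85.3]
ft_force: [1.3, 0.7, -0.1]
finger_gap: 85.3
grip_force: 0.0
```

step_arm --rows '[[[7.5,0,0],0],[[7.5,0,0],0],[[7.5,0,0],0],[[7.5,0,0],0]]'

```text
time: 21.5
tool_pos: [474.6, -61.2, 239.6]
tcp_rot: [-180.0, 0.0, 85.2]
ft_force: [0.4, -0.6, 0.0]
finger_gap: 85.1
grip_force: 0.0
```

```bash
cat > lan.py <<'E'
from h import *
import sys
def find(n,f,zc=5.5):
    c,im=shot(n,f); hsv=cv2.cvtColor(im,cv2.COLOR_BGR2HSV).astype(int)
    med=cv2.medianBlur(im,31); d=np.abs(im.astype(int)-med.astype(int)).max(2)
    m=(d>28).astype(np.uint8)*255
    m=cv2.morphologyEx(m,cv2.MORPH_CLOSE,np.ones((3,3)))
    for k in cv2.findContours(m,0,2)[0]:
        (u,v),(w,h),a=cv2.minAreaRect(k)
        P=onz(c,cv2.boxPoints(((u,v),(w,h),a)),zc); L=np.linalg.norm(P[1]-P[0]),np.linalg.norm(P[2]-P[1])
        if 8<min(L)<24 and 18<max(L)<42:
            e=(P[1]-P[0]) if L[0]>L[1] else P[2]-P[1]
            print(f,'px',round(u),round(v),'xy',P.mean(0).round(1),'size',np.round(L,0),'ang',np.degrees(np.arctan2(e[1],e[0])).round(1)%180, 'col',im[int(v),int(u)])
    return c,im
E
python3 - <<'E'
from lan import *
c,im=find('wrist','w7'); print(c['eye'],c['orientation'])
c2,im2=find('side','s7'); c3,im3=find('scene','c7')
x,y=proj(c2,[[440,-269,20]])[0].astype(int)
cv2.imwrite('pics/w7b.png',np.hstack([im,cv2.resize(im2[y-60:y+68,x-48:x+48],(288,384),interpolation=cv2.INTER_CUBIC)]))
E
```

```text
w7 px 260 162 xy [478.6 -55.2] size [30. 15.] ang 15.9 col [117 123 122]
w7 px 174 118 xy [372.5  11.4] size [19.  9.] ang 12.2 col [206 206 199]
w7 px 249 93 xy [471.9  33.7] size [40. 16.] ang 28.3 col [206 204 199]
w7 px 164 84 xy [366.7  54.4] size [16. 42.] ang 139.9 col [202 206 195]
w7 px 258 42 xy [489.   92.2] size [13. 29.] ang 132.6 col [203 204 196]
w7 px 161 29 xy [372.5 118.3] size [34. 16.] ang 30.7 col [195 201 186]
w7 px 339 29 xy [588.1  99. ] size [14. 35.] ang 118.8 col [ 88 106 107]
w7 px 234 6 xy [462.9 134.1] size [34. 14.] ang 174.9 col [54 55 54]
[481.55777082   8.26732615 371.66766188] [-15.80052869   0.04321844  -4.78563041]
s7 px 261 216 xy [477.5 -56.9] size [33. 16.] ang 28.5 col [70 69 68]
s7 px 144 214 xy [99.7 99.6] size [14. 20.] ang 142.8 col [30 29 33]
s7 px 499 213 xy [1272.7 -350.2] size [11. 37.] ang 90.4 col [48 54 55]
s7 px 2 178 xy [-365.8  453.4] size [21. 11.] ang 92.0 col [36 37 41]
s7 px 379 167 xy [996.9 -10. ] size [ 9. 20.] ang 127.7 col [ 98 111 116]
c7 px 379 226 xy [164.7 226.3] size [36. 12.] ang 149.7 col [163 182 186]
c7 px 241 206 xy [478.3 -53.8] size [35. 22.] ang 25.30000000000001 col [82 84 84]
c7 px 126 132 xy [ 671.  -628.1] size [32. 14.] ang 175.5 col [68 76 78]
c7 px 111 90 xy [ 633.4 -987.6] size [18.  9.] ang 149.5 col [65 74 76]
```

View pics/w7b.png

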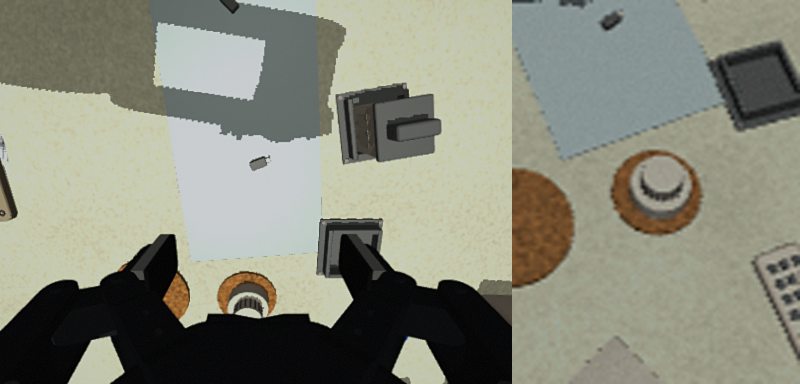

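w7: lancet at (260,162), cap standing centred on the coaster, store holder empty. Fetch this lancet.

step_arm --rows '[[[6.2,4.1,20],8],[[6.2,4.1,50],16],[[6.2,4.1,80],24],[[6.2,4.1,110],32],[[6.2,4.1,140],40],[[6.2,4.1,165],48],[[6.2,4.1,185],56],[[6.2,4.1,200],64],[[6.2,4.1,212],69],[[6.2,4.1,222],69],[[6.2,4.1,227],69],[[6.2,4.1,227],69]]' --fingers 0.5

```text
time: 22.85
tool_pos: [479.0, -54.3, 12.4]
tcp_rot: [-180.0, 0.1, 16.4]
ft_force: [-0.0, 0.1, 0.2]
finger_gap: 43.0
grip_force: 0.0
```

step_arm --rows '[[[0,0,0],0],[[0,0,0],0],[[0,0,0],0],[[0,0,0],0],[[0,0,0],0],[[0,0,0],0]]' --fingers 0 --squeeze 25

```text
time: 23.45
tool_pos: [480.3, -54.2, 13.8]
tcp_rot: [180.0, -0.1, 16.3]
ft_force: [-0.3, -0.1, 6.8]
finger_gap: 10.6
grip_force: 27.1
```

step_arm --rows '[[[0,0,-30],0],[[0,0,-80],0],[[20,-18,-125],0],[[52,-48,-137],0],[[86,-79,-137],0],[[120,-110,-137],0],[[154,-141,-137],0],[[188,-172,-137],0],[[220,-202,-137],0],[[239.1,-219.5,-137],0],[[239.1,-219.5,-137],0],[[239.1,-219.5,-137],0]]'

```text
time: 24.65
tool_pos: [647.0, 223.9, 149.1]
tcp_rot: [180.0, 0.1, 16.4]
ft_force: [-0.5, -0.7, -1.2]
finger_gap: 11.1
grip_force: 26.4
```

```bash
python3 - <<'E'
from h import *
c,im=shot('scene','c8'); c2,im2=shot('side','s8'); print(r.sense()['tool_pos'],r.sense()['finger_gap'])
c3,im3=shot('wrist','w8')
o=[]
for cc,i in((c,im),(c2,im2)):
    x,y=proj(cc,[[647,223,110]])[0].astype(int); k=i[y-60:y+60,x-40:x+40]; o.append(cv2.resize(k,(256,384),interpolation=cv2.INTER_CUBIC))
cv2.imwrite('pics/w8b.png',np.hstack([cv2.resize(im3[60:300,180:340],(256,384),interpolation=cv2.INTER_CUBIC)]+o))
E
```

```text
[646.92431859 222.69825126 149.61136658] 11.292639124186374
```

View pics/w8b.png

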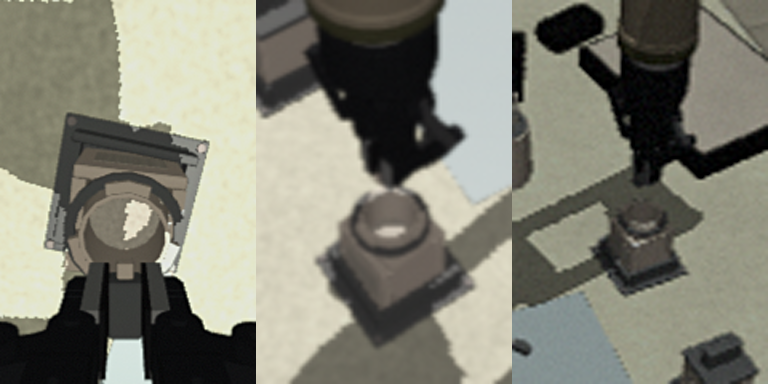

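w8: lancet is held, centred above the open neck. Lower to just above the rim and release.

step_arm --rows '[[[0,0,20],0],[[0,0,40],0],[[0,0,50],0],[[0,0,50],0],[[0,0,50],0],[[0,0,50],0]]'

```text
time: 25.4
tool_pos: [648.3, 223.7, 101.6]
tcp_rot: [180.0, -0.1, 16.3]
ft_force: [-0.6, 0.8, -0.2]
finger_gap: 11.0
grip_force: 26.4
```

step_arm --rows '[[[0,0,0],0],[[0,0,0],0],[[0,0,0],0],[[0,0,0],0],[[0,0,0],0],[[0,0,-30],0],[[0,0,-80],0]]' --fingers 0.5

```text
time: 26.1
tool_pos: [644.3, 222.9, 175.2]
tcp_rot: [-180.0, 0.6, 16.3]
ft_force: [0.6, 0.5, 0.6]
finger_gap: 42.7
grip_force: 0.0
```

step_arm --rows '[[[-10,1,-40],-8],[[-40,5,-40],-16],[[-75,9,-40],-24],[[-110,13,-40],-32],[[-145,17,-40],-40],[[-175,21,-40],-48],[[-204.6,25.2,-40],-56],[[-204.6,25.2,-40],-64],[[-204.6,25.2,-40],-72],[[-204.6,25.2,-40],-80],[[-204.6,25.2,-40],-88],[[-204.6,25.2,-40],-96]]'

```text
time: 27.3
tool_pos: [458.1, 142.1, 220.1]
tcp_rot: [180.0, 0.0, 112.6]
ft_force: [-0.1, -0.3, 1.0]
finger_gap: 43.1
grip_force: 0.0
```

step_arm --rows '[[[0,0,0],-8],[[0,0,0],-16],[[0,0,0],-19],[[0,0,0],-19],[[0,0,0],-19]]'

```text
time: 27.8
tool_pos: [458.1, 142.1, 220.0]
tcp_rot: [180.0, 0.0, 131.2]
ft_force: [-0.2, -0.3, -0.6]
finger_gap: 42.7
grip_force: 0.0
```

```bash
python3 - <<'E'
from lan import *
c,im=find('wrist','w9'); print(c['eye'],c['orientation'],proj(c,[[458,142,6],[647.5,223.6,85]]))
find('side','s9');c3,_=find('scene','c9')
E
```

```text
w9 px 213 309 xy [549.3 -63.7] size [19. 33.] ang 164.8 col [208 214 198]
w9 px 3 290 xy [ 286.6 -261.8] size [29. 10.] ang 114.2 col [ 45  94 142]
w9 px 322 98 xy [460.3 258.8] size [40. 17.] ang 115.7 col [189 221 217]
w9 px 241 36 xy [342.  246.8] size [23. 12.] ang 64.3 col [190 220 220]
[413.82621896 194.71079604 352.20933291] [-1.57860221e+01  4.59515192e-03  4.11963644e+01] [[256.61515072 168.77908677]
 [435.959862   240.44257438]]
s9 px 18 291 xy [-303.5  -44.3] size [ 9. 40.] ang 90.2 col [37 41 43]
s9 px 506 242 xy [1202.3 -449.5] size [13. 41.] ang 110.1 col [69 75 79]
s9 px 484 198 xy [1270.3 -281.6] size [15. 35.] ang 90.4 col [48 54 53]
s9 px 2 178 xy [-365.8  453.4] size [21. 11.] ang 92.0 col [33 33 37]
s9 px 73 160 xy [-110.   455.2] size [41. 19.] ang 45.9 col [12 23 22]
s9 px 234 48 xy [756.7 992.1] size [16. 30.] ang 70.1 col [18 23 22]
s9 px 236 40 xy [ 793.8 1070.8] size [24. 12.] ang 42.3 col [ 7 19 16]
s9 px 298 25 xy [1184.8 1099.2] size [10. 22.] ang 111.7 col [100 116 113]
c9 px 289 310 xy [545.8 314.9] size [18. 35.] ang 134.0 col [85 96 99]
c9 px 227 138 xy [ 348.1 -399.4] size [16. 39.] ang 140.1 col [149 162 169]
c9 px 126 132 xy [ 669.1 -627.9] size [36. 14.] ang 175.5 col [71 78 81]
c9 px 111 90 xy [ 633.4 -987.6] size [18.  9.] ang 149.5 col [67 76 78]
```

```bash
python3 - <<'E'
from lan import *
c=get_calibration('wrist'); im=cv2.imread('pics/w9.png'); g=cv2.cvtColor(im,cv2.COLOR_BGR2GRAY)
print(g[130:240:4,200:320:5])
E
```

```text
[[221 220 220 221 221 227 114 117 119 117 118 119 118 119 117 117 213 210
  116 118 119 122 122 113]
 [219 219 221 220 220 221 222 117 118 117 116 118 118 118 118 117 115 126
  116 120 120 121 122 118]
 [220 221 219 221 220 220 220 223 214 117 117 116 117 116 117 117 117 117
  116 122 124 118 122 123]
 [220 222 219 220 221 220 220 220 220 156 112 118 117 117 117 116 117 118
  117 117 120 123 123 112]
 [221 220 221 219 220 221 221 221 220 221 226 116 116 117 116 116 117 116
  117 116 117 125 122 125]
 [221 220 220 220 220 221 221 221 220 220 224 116 116 116 118 116 118 116
  115 115 115 115 121 122]
 [220 220 220 221 220 221 219 221 221 221 222 115 116 116 117 117 116 116
  117 116 116 117 118 127]
 [219 221 221 220 221 221 220 220 221 221 224 122 116 116 116 116 116 116
  115 116 116 114 115 119]
 [221 220 220 219 221 220 220 221 220 221 226  63  99 198 112 115 115 116
  115 115 115 115 114 114]
 [220 221 220 220 220 221 222 221 221 221 189 133  93 221 222 225 223 111
  114 115 116 115 114 115]
 [220 221 221 220 221 221 220 221 221 221 189 125 107 220 218 219 218 220
  113 114 115 11
[... 1028 characters left out ...]
19 219 219 219 219 218 218 217 217 218 217 218 217 216 216 216 215
  214 215 213 212 212 212]
 [218 219 219 218 219 218 218 218 217 217 216 217 216 215 216 215 214 214
  214 213 213 212 210 217]
 [218 219 219 218 218 218 218 217 217 217 215 216 216 216 216 215 215 214
  214 213 213 211 218 217]
 [218 182  56  32 224 218 217 216 216 217 216 216 216 216 215 214 214 214
  212 217  25  55 135 218]
 [217  52  54   6 202 215 215 216 216 215 216 216 215 215 214 214 215 214
  213 221   8  54  47 218]
 [ 75  54  53   8 195 217 215 215 215 215 215 214 214 214 213 214 212 213
  212 221   6  56  55  78]
 [ 43  52  35   7 193 216 216 215 215 215 214 215 213 214 213 213 212 212
  213 230   6  28  54  55]]
```

Lancet 2's grey values show it at px (257,170), aligned with the tool and exactly at the expected point. Descend and grip.

step_arm --rows '[[[0,0,40],0],[[0,0,85],0],[[0,0,130],0],[[0,0,170],0],[[0,0,195],0],[[0,0,207],0],[[0,0,207],0],[[0,0,207],0]]'

```text
time: 28.75
tool_pos: [459.1, 142.3, 14.3]
tcp_rot: [179.9, 0.0, 131.3]
ft_force: [0.4, -0.2, -0.3]
finger_gap: 42.5
grip_force: 0.0
```

step_arm --rows '[[[0,0,0],0],[[0,0,0],0],[[0,0,0],0],[[0,0,0],0],[[0,0,0],0],[[0,0,0],0]]' --fingers 0 --squeeze 25

```text
time: 29.35
tool_pos: [459.4, 142.4, 14.6]
tcp_rot: [179.9, 0.1, 131.3]
ft_force: [-1.6, 0.3, 6.8]
finger_gap: 11.1
grip_force: 27.0
```

step_arm --rows '[[[0,0,-40],0],[[0,0,-85],0],[[-8,25,-125],0],[[-20,60,-137],0],[[-33,100,-137],0],[[-46,140,-137],0],[[-58,178,-137],0],[[-63.8,196.2,-137],0],[[-63.8,196.2,-137],0],[[-63.8,196.2,-110],0],[[-63.8,196.2,-90],0],[[-63.8,196.2,-87],0]]'

```text
time: 30.55
tool_pos: [644.8, 222.8, 96.7]
tcp_rot: [-179.7, -0.1, 131.3]
ft_force: [-1.0, -0.0, -1.0]
finger_gap: 10.8
grip_force: 26.2
```

step_arm --rows '[[[0,0,0],0],[[0,0,0],0],[[0,0,0],0]]'

```text
time: 30.85
tool_pos: [648.6, 223.9, 102.1]
tcp_rot: [179.9, 0.1, 131.3]
ft_force: [0.1, 0.4, -0.5]
finger_gap: 10.8
grip_force: 26.2
```

step_arm --rows '[[[0,0,0],0],[[0,0,0],0],[[0,0,0],0],[[0,0,0],0],[[0,0,0],0],[[0,0,-30],0],[[0,0,-80],0],[[0,0,-120],0]]' --fingers 0.5

```text
time: 31.65
tool_pos: [647.5, 223.6, 221.8]
tcp_rot: [180.0, 0.0, 131.3]
ft_force: [1.3, 1.0, 0.3]
finger_gap: 43.0
grip_force: 0.0
```

step_arm --rows '[[[-10,-10,0],8.4],[[-30,-30,0],16.8],[[-60,-59,0],25.2],[[-90,-89,0],33.6],[[-120,-118,0],42],[[-150,-148,0],50.4],[[-173.1,-171.2,0],58.8],[[-173.1,-171.2,0],67.2],[[-173.1,-171.2,0],75.6],[[-173.1,-171.2,0],84],[[-173.1,-171.2,0],92.4],[[-173.1,-171.2,0],100.8]]'

```text
time: 32.85
tool_pos: [633.2, -19.5, 219.9]
tcp_rot: [-180.0, 0.0, 30.1]
ft_force: [-0.4, -0.3, 0.1]
finger_gap: 42.9
grip_force: 0.0
```

step_arm --rows '[[[0,0,10],8.4],[[0,0,20],16.8],[[0,0,30],25],[[0,0,60],25],[[0,0,80],25],[[0,0,80],25],[[0,0,80],25]]'

```text
time: 33.55
tool_pos: [633.0, -19.4, 140.1]
tcp_rot: [-180.0, 0.0, 5.5]
ft_force: [-0.2, -0.8, 1.7]
finger_gap: 42.8
grip_force: 0.0
```

```bash
python3 - <<'E'
from lan import *
c,im=shot('wrist','w10'); g=cv2.cvtColor(im,cv2.COLOR_BGR2GRAY)
print(r.sense()['tool_pos'],r.sense()['tcp_rot'],proj(c,[[633.5,-19.2,110],[647.5,223.6,85],[647.5,223.6,10],[601.3,-196.4,4]]).round(0).tolist())
h=cv2.cvtColor(im,cv2.COLOR_BGR2HSV)
x,y=proj(c,[[633.5,-19.2,110]])[0].astype(int)
print(g[y-40:y+30:5,x-48:x+50:4])
a=cv2.imread('pics/s7.png');b,_=shot('side','s10');b=cv2.imread('pics/s10.png')
b2=cv2.imread('pics/w9.png')
E
```

```text
[633.8700722  -19.4280444  141.31131469] [ 1.79985029e+02 -7.77005378e-02  5.50564537e+00] [[259.0, 226.0], [-64.0, 164.0], [16.0, 150.0], [419.0, 229.0]]
[[139  56  66  65  65  66  65  65  64  65  39  39  39  38  40  66  65  65
   63  65  64  65  65 238 235]
 [148  58  64  65  65  66  64  63  64  45  42  42  43  43  41  63  65  64
   63  63  66  65  66 237 234]
 [146  64  65  64  64  63  65  64  65  47  63  62  61  62  60  48  63  64
   64  65  64  63  64 234 232]
 [141  64  63  64  65  64  64  63  64  51  63  65  64  62  63  48  65  64
   63  63  64  65  61 236 234]
 [150  62  65  62  65  64  64  64  63  52  64  64  64  63  62  48  66  63
   64  64  64  63  60 236 235]
 [141  62  63  64  64  65  64  64  65  50  64  64  65  64  63  54  64  63
   63  69  60  60  54 238 234]
 [149  62  64  64  64  64  65  63  66  50  64  63  65  65  62  52  63  63
   63 141 139 141 115 237 235]
 [144  65  62  65  64  64  65  62  64  50  62  65  64  64  63  99 139 139
  140 138 138 138 112 238 231]
 [ 62  53  15  63  64  64  63  64  64  50  64  63  63  63  61 119 136 136
  136 136 137 138  10  70  67]
 [ 61  10   5  63  64  63  64  63  64  50  64  62  62  63  62 123 135 134
  135 135 136 138   4  15  63]
 [ 65   8   5  65  63  62  65  64  61  48  63  64  60 135 124 120 133 133
  133 134 135 139   5  11  65]
 [ 17   6   5  65  62  65  64  61 116  56  61  69 134 134 123 121 132 131
  132 132 133 137   4  10  15]
 [  8   8   4  64  63  63  65  63 128  65  62 128 130 130 122 121 130 131
  132 130 131 134   8   8   9]
 [  7   7   4 244 238 240 242 240 238 113 124 127 128 129 121 227 239 240
  241 213 183 221   5   9   9]]
```

step_arm --rows '[[[0,0,20],0],[[0,0,38],0],[[0,0,42.7],0],[[0,0,42.7],0],[[0,0,42.7],0]]'

```text
time: 34.15
tool_pos: [634.2, -19.5, 98.9]
tcp_rot: [180.0, -0.1, 5.5]
ft_force: [0.4, 0.1, -0.2]
finger_gap: 42.8
grip_force: 0.0
```

step_arm --rows '[[[0,0,0],0],[[0,0,0],0],[[0,0,0],0],[[0,0,0],0],[[0,0,0],0],[[0,0,-20],0],[[0,0,-50],0],[[0,0,-75],0],[[0,0,-75],0],[[0,0,-75],0]]' --fingers 0 --squeeze 60

```text
time: 35.15
tool_pos: [633.2, -19.4, 171.7]
tcp_rot: [180.0, -0.0, 5.5]
ft_force: [-0.8, -0.1, -2.6]
finger_gap: 14.8
grip_force: 59.0
```

step_arm --rows '[[[-10,35,0],3],[[-22,80,0],6],[[-34,122,0],10.4],[[-45,160,0],10.4],[[-48.5,173.1,0],10.4],[[-48.5,173.1,0],10.4],[[-48.5,173.1,20],10.4],[[-48.5,173.1,42],10.4],[[-48.5,173.1,48],10.4],[[-48.5,173.1,48],10.4]]'

```text
time: 36.15
tool_pos: [600.2, -194.5, 121.7]
tcp_rot: [-179.9, 0.3, -4.8]
ft_force: [-0.1, -0.2, -2.1]
finger_gap: 14.8
grip_force: 59.1
```

```bash
python3 - <<'E'
from h import *
c,im=shot('wrist','w11'); g=cv2.cvtColor(im,cv2.COLOR_BGR2GRAY)
print(r.sense()['tool_pos'],r.sense()['ft_force'],proj(c,[[645,-153,4],[638,-240,4]]).round(1).tolist())
# pinkish screw heads
b,gg,rr=[im[...,i].astype(int) for i in range(3)]
m=((rr-gg>12)&(rr-b>8)&(rr>90)&(abs(gg-b)<14)).astype(np.uint8)
n,l,st,ce=cv2.connectedComponentsWithStats(m)
for i in range(1,n):
    if 3<st[i,4]<60 and 130<ce[i][0]<400: print(ce[i].round(1),st[i,4],onz(c,[ce[i]],4).round(1))
E
```

```text
[ 601.15017288 -195.1799407   123.40109648] [ 0.85401475 -0.22894235 -3.07904776] [[209.1, 145.7], [305.3, 145.3]]
```

step_arm --rows '[[[0,0,4],0],[[0,0,8],0],[[0,0,12],0],[[0,0,16],0],[[0,0,16],0],[[0,0,16],0]]'

```text
time: 36.8
tool_pos: [601.4, -196.3, 108.1]
tcp_rot: [-180.0, 0.0, -4.9]
ft_force: [0.8, -0.6, -3.0]
finger_gap: 15.0
grip_force: 59.2
```

step_arm --rows '[[[0,0,4],0],[[0,0,8],0],[[0,0,10],0],[[0,0,10.7],0],[[0,0,10.7],0],[[0,0,10.7],0]]'

```text
time: 37.4
tool_pos: [601.7, -196.3, 98.8]
tcp_rot: [180.0, -0.0, -4.9]
ft_force: [-4.5, 1.1, 6.0]
finger_gap: 15.2
grip_force: 60.5
```

step_arm --rows '[[[0,0,0],0],[[0,0,0],0],[[0,0,0],0],[[0,0,0],0],[[0,0,-20],0],[[0,0,-60],0],[[-20,-40,-100],0],[[-45,-85,-120],0],[[-70,-130,-140],0],[[-70,-170,-150],0],[[-70,-170,-150],0],[[-70,-170,-150],0]]' --fingers 0.6

```text
time: 38.6
tool_pos: [546.8, -19.5, 248.7]
tcp_rot: [180.0, -0.1, -4.7]
ft_force: [1.0, -0.9, -0.6]
finger_gap: 51.2
grip_force: 0.0
```

```bash
python3 - <<'E'
from h import *
c,im=shot('wrist','w12'); s,a=shot('side','s12'); t,b=shot('scene','c12'); print(r.sense()['tool_pos'])
ref=cv2.imread('pics/side0.png'); rc=cv2.imread('pics/scene0.png')
# blue paper/desk: small dark low-saturation blobs on desk in wrist view
h=cv2.cvtColor(im,cv2.COLOR_BGR2HSV)
d=(h[...,2]<np.minimum(150,cv2.medianBlur(im,41).max(2)*.8)).astype(np.uint8)
n,l,st,ce=cv2.connectedComponentsWithStats(d)
for i in range(1,n):
    if 20<st[i,4]<400 and max(st[i,2:4])<35: print('w',ce[i].round(),st[i,2:],onz(c,[ce[i]],5).round(0))
# lid corners of used tub at z=84 in wrist and coaster/cap patches
print('proj tub', proj(c,[[601.5,-196.4,84],[647.5,223.6,85],[479,-55,5],[458,142,5]]).round(0).tolist())
g=cv2.cvtColor(im,cv2.COLOR_BGR2GRAY)
for P in([479,-55,5],[458,142,5]):
    for nm,cc,i in(('side',s,a),('scene',t,b)):
        x,y=proj(cc,[P])[0].astype(int); print(nm,P,cv2.cvtColor(i,cv2.COLOR_BGR2GRAY)[y-8:y+9,x-8:x+9].min())
E
```

```text
[546.18401017 -22.12042596 246.62941992]
w [60. 77.] [ 24  16 103] [[688. 231.]]
w [  7. 101.] [ 5 26 47] [[666. 316.]]
w [129.  95.] [ 19  12 143] [[656. 143.]]
w [ 51. 107.] [ 4 11 21] [[652. 253.]]
w [253. 153.] [17 12 94] [[565. -14.]]
w [405. 150.] [16  2 22] [[ 553. -225.]]
w [221. 271.] [ 5 22 37] [[386.  52.]]
w [103. 321.] [16 23 74] [[304. 265.]]
w [161. 324.] [ 6 29 52] [[293. 166.]]
w [273. 323.] [14  5 22] [[281. -22.]]
w [198. 337.] [13  9 31] [[261. 107.]]
w [331. 341.] [ 8 10 24] [[ 234. -119.]]
w [183. 342.] [11  4 22] [[253. 135.]]
w [ 61. 359.] [ 8 13 35] [[223. 367.]]
w [453. 360.] [11 12 39] [[ 163. -345.]]
w [ 36. 378.] [ 8 13 26] [[177. 435.]]
proj tub [[420.0, 116.0], [25.0, 107.0], [286.0, 210.0], [156.0, 233.0]]
side [479, -55, 5] 141
scene [479, -55, 5] 175
side [458, 142, 5] 61
scene [458, 142, 5] 85
```

```bash
python3 - <<'E'
from h import *
im=cv2.imread('pics/w12.png'); h=cv2.cvtColor(im,cv2.COLOR_BGR2HSV); np.set_printoptions(linewidth=250)
for (u,v) in((253,153),(129,95)):
    print('V');print(h[v-14:v+15:2,u-22:u+23:2,2]);print('S');print(h[v-14:v+15:2,u-22:u+23:2,1])
c=get_calibration('wrist')
for nm in('side','scene'):
    cc=get_calibration(nm); i=cv2.cvtColor(cv2.imread(f'pics/{nm[0] if nm=="side" else "c"}12.png'),cv2.COLOR_BGR2GRAY)
    for P in([565,-14,5],[656,143,5]):
        x,y=proj(cc,[P])[0].astype(int); print(nm,P,(x,y));print(i[y-12:y+13:2,x-14:x+15:2])
E
```

```text
V
[[ 60  59  57  55  61 130  90 111 167 125 137 142 135 140 138 234 228 227 226 227 228 228 228]
 [ 66  78 113 122 127 136 135 132 135 133 135 134 135 136 129 215 228 227 228 227 227 227 228]
 [134 132 126 138 138 139 136 130 135 138 135 134 135 135 131 215 228 227 227 227 227 227 227]
 [132 130 124 134 132 128 132 135 131 133 134 137 133 129 204 231 228 228 227 228 227 228 227]
 [135 133 131 134 135 131 133 131 125 127 133 133 134 137 132 232 226 227 228 227 227 228 228]
 [132 127 129 132 133 135 130 127 129 133 135 140 137 136 134 231 226 227 227 227 228 228 227]
 [130 128 130 138 138 137 132 131 133 134 129 136 133 132 133 232 226 227 227 228 227 227 227]
 [133 135 137 140 133 131 133 132 128 127 136 132 131 132 135 233 228 228 228 227 229 228 228]
 [129 129 133 140 138 134 133 132 127 136 133 132 127 122 165 204 205 229 229 222 225 228 227]
 [124 122 127 121 129 131 117 118 125 236 228 164 134 227 234 231 230 229 229 229 229 229 229]
 [128 129 134 227 233 236 227 228 225 231 229 231 232 229 228 228 229 229 228 228 229 228 229]
 [232 232 231 230 229 229 229 230 229 229 228 229 229
[... 6703 characters left out ...]
4  93]
 [182 184 190 187 183 141  91  92  93  92  93  94  94  93  95]
 [188 188 188 188 183 181 111  90  93  94  94  92  91  89  93]
 [184 183 189 192 188 187 143  91  91  91  92  93  94 117 160]
 [189 187 190 191 186 187 136  91  90  93  91  91  96 155 146]
 [183 187 186 185 186 185 141  92  92  94  91  92 117 109  87]
 [183 182 181 181 183 189 182 101  94  97  94  91 110  80  87]
 [186 189 181 183 185 186 183 176 162 180 116 110  83  79  87]
 [187 187 183 184 184 184 182 183 181 172  99 115  96  78  86]
 [184 185 181 185 184 187 185 181 171 172 107 183 149  84  88]
 [188 183 181 184 184 187 184 184 121 173 102 158 178 142 165]
 [183 185 185 186 185 184 187 177 101  88  95  87 164 175 152]]
```

The two blobs are only shadow edges (desk-coloured saturation). Look down into the tub.

step_arm --rows '[[[2,-45,-12],0],[[4,-90,-12],0],[[6,-135,-12],0],[[8,-180,-12],0],[[9,-225,-12],0],[[9.3,-252.7,-12],0],[[9.3,-252.7,-12],0],[[9.3,-252.7,-12],0]]'

```text
time: 39.55
tool_pos: [577.4, 228.8, 258.1]
tcp_rot: [179.9, 0.1, -4.9]
ft_force: [0.6, -0.0, 0.4]
finger_gap: 51.3
grip_force: 0.0
```

```bash
python3 - <<'E'
from h import *
c,im=shot('wrist','w13'); np.set_printoptions(linewidth=250); g=cv2.cvtColor(im,cv2.COLOR_BGR2GRAY)
print(c['eye'],proj(c,[[647.5,223.6,85],[667,223.6,85],[647.5,223.6,8]]).round(0).tolist())
x,y=proj(c,[[647.5,223.6,40]])[0].astype(int)
print((x,y)); print(g[y-32:y+33:2,x-32:x+33:2])
s,a=shot('side','s13'); h=cv2.cvtColor(a,cv2.COLOR_BGR2HSV)
m=((h[...,0]<18)&(h[...,1]>110)).astype(np.uint8)
X,Y=proj(s,[[441,-269,5]])[0].astype(int); b=m[Y-25:Y+26,X-25:X+26]; yy,xx=np.nonzero(b)
P=onz(s,np.c_[xx+X-25,yy+Y-25],5); print('coaster',P.min(0),P.max(0))
# clutter: low-saturation dark blobs near paper
for n,cc in(('w13',c),('s13',s)):
    i=cv2.imread(f'pics/{n}.png'); hh=cv2.cvtColor(i,cv2.COLOR_BGR2HSV)
    mm=((hh[...,1]<30)&(hh[...,2]<150)).astype(np.uint8)
    q,l,st,ce=cv2.connectedComponentsWithStats(mm)
    for k in range(1,q):
        if 25<st[k,4]<350 and max(st[k,2:4])<30: print(n,ce[k].round(),st[k,2:],onz(cc,[ce[k]],5).round(0))
E
```

```text
[647.36893639 223.92875513 390.15002737] [[258.0, 113.0], [256.0, 94.0], [257.0, 113.0]]
(np.int64(257), np.int64(112))
[[219 219 220 ... 130 156 218]
 [224 224 201 ... 131 130 221]
 [121 116 119 ... 131 127 221]
 ...
 [115 123  63 ... 133 135 132]
 [117 119  78 ... 135 133 143]
 [120 123  91 ... 213 212 222]]
coaster [ 392.91571743 -318.20366298] [ 483.26978318 -226.7737919 ]
w13 [102.  30.] [24  9 36] [[770. 414.]]
w13 [167. 269.] [24 15 63] [[421. 388.]]
w13 [176. 279.] [16 24 89] [[402. 377.]]
w13 [128. 276.] [15 15 52] [[412. 456.]]
w13 [322. 286.] [ 18  21 103] [[368. 141.]]
w13 [398. 283.] [10 16 36] [[360.  15.]]
w13 [115. 284.] [12  9 30] [[398. 481.]]
w13 [287. 287.] [ 5 10 27] [[371. 199.]]
w13 [410. 287.] [14 14 49] [[350.  -6.]]
w13 [ 96. 289.] [ 7 17 33] [[392. 517.]]
w13 [167. 289.] [11 16 46] [[383. 396.]]
w13 [190. 294.] [19 16 69] [[371. 359.]]
w13 [343. 290.] [13  9 37] [[356. 108.]]
w13 [413. 302.] [24 23 84] [[320. -14.]]
w13 [426. 295.] [14 12 38] [[331. -35.]]
w13 [351. 296.] [13 10 28] [[343.  93.]]
w13 [ 83. 308.] [23 24 99] [[356. 549.]]
w13 [ 93. 302.] [18 
[... 2971 characters left out ...]
27] [[157.  62.]]
w13 [493. 376.] [15 12 41] [[ 121. -197.]]
w13 [246. 379.] [10 10 27] [[177. 287.]]
w13 [213. 380.] [15  7 32] [[178. 349.]]
s13 [296.   7.] [ 22  18 213] [[1277. 1306.]]
s13 [259.  64.] [19  6 42] [[826. 810.]]
s13 [124.  85.] [ 17  13 100] [[155. 876.]]
s13 [231. 108.] [ 17  19 161] [[574. 535.]]
s13 [275. 140.] [19  9 60] [[677. 275.]]
s13 [155. 237.] [ 8 26 83] [[115.  -5.]]
s13 [ 83. 259.] [ 5 25 70] [[-114.   -4.]]
s13 [280. 273.] [13 10 36] [[ 451. -276.]]
s13 [318. 298.] [14  7 49] [[ 525. -391.]]
s13 [321. 303.] [14  8 50] [[ 526. -407.]]
s13 [323. 308.] [14  7 50] [[ 525. -423.]]
s13 [326. 313.] [14  8 54] [[ 524. -438.]]
s13 [211. 381.] [18  8 61] [[ 159. -485.]]
```

```bash
python3 - <<'E'
from h import *
im=cv2.imread('pics/w13.png'); g=cv2.cvtColor(im,cv2.COLOR_BGR2GRAY)
for v in range(88,140,2): print(v,' '.join('%3d'%q for q in g[v,230:288:2]))
E
```

```text
88 113 122 125 128 117  82  51  86 115 137 162 196 225 224 226 211 127 129 128 127 153 189 176 225 153 125 133 131 128
90 124 121 111 100  51  66 113 130 180 223 224 222 223 221 221 225 122 122 131 132 129 129 187 225 227 123 132 131 130
92  45  88 124 200 203 121 157 215 223 223 221 211 223 203 196 207 127 101  96 117 133 132 129 168 227 127 134 132 131
94 218 228 226 204 125  97 207 225 221 213 188 216 199 195 196 185 217 228 183 129 104 124 132 127 206 134 133 133 131
96 223 223 211 148 124 127 128 214 209 218 166  76  96 110 111 114  64  92 191 225 156  62 131 132 132 166 132 132 131
98 218 205 143 125 128 108  93 198 189  78 135 205 212 202 204 215 210  91  66 115 227 129  81 131 133 131 133 133 132
100 195 176 123 126 126 113 184 208  84 198 209 211 212 212 201 210 214 208 132  71 112 227 132  97 135 133 133 135 132
102 227 183 125 128 106 157 215  95 173 208 206 209 203 211 210 207 205 209 210 109  97 109 225 124 125 133 133 134 131
104 225 125 125 121  91 214 137 156 205 197 203 210 204 205 211 205 202 208 210 115 116  62 217 193 116 133 133 134 132
106 206 126 127 107  88 22
[... 1313 characters left out ...]
 166 224 221 200 215 112  74  98 112 111 111 115 116  88  73 144 227 115  90 154 151 170 215 218 223
130  59 131  82 138 109 208 224 221 199 217 206 133  83  75  80  81  79 155 218 190 118 113 133 130 137 224 224 224 229
132  56  84  86  86 198 136 192 225 223 206 202 206 226 211 216 219 220 223 148 101 127 135 132 153 218 229 225 185 146
134  55  59 129  51 215 184 121 143 217 224 225 105  95 133 146 155 127 128 111 130 134 135 165 216 129 107  41  27  99
136  57  56  57  39 207 226 213 144 124 201 185 121 130 124 123 124 124 132 132 133 135 102  47  77  90 109 125 125 129
138  55  58  57  51 122 208 202 219 197 132 126 126 129 131 132 133 132 132 132 128 125 122 129 129 128 128 129 119 110
```

```bash
python3 - <<'E'
from h import *
im=cv2.imread('pics/w13.png')
def line(v,us): print(v,[tuple(int(q) for q in im[v,u]) for u in us])
line(112,range(238,282,3)); line(100,range(244,272,4)); line(60,range(240,280,10)); line(124,range(240,280,4))
a=im[102:122,246:264].reshape(-1,3); print('disc mean',a.mean(0),a.std(0))
# local contrast inside disc
g=cv2.cvtColor(im,cv2.COLOR_BGR2GRAY)
k=g[98:128,242:274].astype(int)
for rr in k[::1]: print(''.join('%4d'%q for q in rr[::2]))
s=cv2.imread('pics/s13.png'); gs=cv2.cvtColor(s,cv2.COLOR_BGR2HSV)
print('side V'); print('\n'.join(' '.join('%3d'%q for q in gs[v,255:297:2,2]) for v in range(128,152,2)))
print('side S'); print('\n'.join(' '.join('%3d'%q for q in gs[v,255:297:2,1]) for v in range(128,152,2)))
E
```

```text
112 [(187, 208, 204), (88, 102, 110), (185, 206, 214), (185, 207, 215), (184, 204, 212), (190, 212, 220), (185, 207, 215), (183, 205, 212), (186, 209, 216), (185, 208, 216), (191, 213, 221), (97, 113, 116), (54, 62, 67), (220, 230, 225), (222, 225, 221)]
100 [(202, 210, 206), (176, 198, 205), (188, 211, 219), (190, 213, 220), (188, 210, 217), (186, 208, 215), (62, 70, 75)]
60 [(196, 222, 217), (195, 222, 218), (197, 222, 217), (196, 223, 218)]
124 [(210, 222, 219), (87, 100, 104), (194, 218, 224), (194, 215, 220), (192, 214, 222), (183, 205, 212), (97, 111, 116), (101, 115, 120), (152, 171, 170), (217, 220, 217)]
disc mean [186.88333333 208.675      215.93055556] [4.13155204 4.27751713 3.73915613]
  93 198 189  78 135 205 212 202 204 215 210  91  66 115 227 129
 129 220 121 130 202 214 214 207 200 213 215 160  95  59 194 204
 184 208  84 198 209 211 212 212 201 210 214 208 132  71 112 227
 220 147 115 211 206 209 208 213 204 208 209 211 183  98  62 191
 215  95 173 208 206 209 203 211 210 207 205 209 210 109  97 109
 174 100 202 203 204 209 201 208 212 206 203 209 212 110 126  64
 13
[... 2886 characters left out ...]
  34  34  34  34  33  35  34
 31  43  37  44  40  32  30  31  30  33  39  35  28  23  30  35  27  34  34  37  32
 30  25  21  35  40  22  12  31  36  37  31  37  30   7  33  31  27  32  33  30  31
 28  32  32  42  44  39  40   8  52  34  14  33  24  17  23  31  34  33  34  32  30
 40  33  34  32  38  45  34  39  33  12   7   5  15  30  44  37  33  33  31  33  34
 38  31  34  31  17  32  47  36  28  39  45  35  41  45  36  34  38  31  35  33  31
 37  30  33  23  15  35  33  38  16   7  37  37  46  43  33  32  34  33  32  34  32
 38  35  28  43  31  12  18  23  41  36  52  43  50  33  23  32  30  32  34  31  35
 36  35  39  44  38   6  45  26  36  31  39  39  34  47  13  11  33  33  33  37  32
```

```bash
python3 - <<'E'
from h import *
def comps(n,ymax,lo=12,hi=4000):
    im=cv2.imread(f'pics/{n}.png'); h=cv2.cvtColor(im,cv2.COLOR_BGR2HSV)
    m=((h[...,1]<28)&(h[...,2]<160)&(h[...,2]>25)).astype(np.uint8)
    q,l,st,ce=cv2.connectedComponentsWithStats(m)
    return [(ce[k].round().astype(int).tolist(),st[k,2:].tolist()) for k in range(1,q) if lo<st[k,4]<hi and ce[k][1]<ymax]
c=get_calibration('wrist')
for p,s in comps('w13',235): print('w13',p,s,onz(c,[p],5).round(0)[0])
t=get_calibration('scene'); sd=get_calibration('side')
import bench
tt,im=shot('scene','c13')
for n,cc in(('c13',t),('s13',sd)):
    for p,s in comps(n,383):
        P=onz(cc,[p],5)[0]
        if 300<P[0]<800 and -450<P[1]<450: print(n,p,s,P.round(0))
E
```

```text
w13 [257, 112] [77, 79, 2421] [649. 223.]
w13 [90, 217] [51, 49, 1480] [519. 492.]
c13 [184, 145] [8, 6, 19] [ 507. -439.]
c13 [184, 175] [25, 19, 309] [ 574. -281.]
c13 [263, 172] [28, 5, 63] [ 333. -159.]
c13 [265, 211] [44, 66, 404] [423.   1.]
c13 [187, 196] [36, 25, 334] [ 605. -181.]
c13 [268, 217] [5, 6, 23] [429.  27.]
c13 [200, 233] [42, 35, 831] [633. -19.]
c13 [318, 249] [8, 7, 19] [372. 201.]
c13 [235, 285] [27, 22, 135] [628. 186.]
c13 [235, 307] [49, 33, 563] [657. 241.]
c13 [326, 337] [31, 29, 598] [511. 415.]
c13 [198, 370] [28, 17, 50] [799. 334.]
c13 [215, 379] [9, 10, 17] [775. 369.]
s13 [275, 140] [19, 8, 56] [677. 273.]
s13 [273, 154] [31, 18, 192] [637. 202.]
s13 [296, 196] [35, 28, 507] [630. -22.]
s13 [278, 263] [8, 4, 13] [ 459. -242.]
s13 [278, 273] [17, 16, 125] [ 445. -274.]
s13 [322, 306] [22, 27, 228] [ 524. -416.]
s13 [260, 340] [4, 8, 14] [ 317. -438.]
```

step_arm --rows '[[[0,0,30],0],[[0,0,60],0],[[0,0,90],0],[[0,0,90],0],[[0,0,90],0]]'

```text
time: 40.2
tool_pos: [577.1, 228.8, 169.8]
tcp_rot: [180.0, 0.1, -5.0]
ft_force: [0.1, -0.4, 0.7]
finger_gap: 51.0
grip_force: 0.0
```

```bash
python3 - <<'E'
from h import *
c,im=shot('wrist','w14'); g=cv2.cvtColor(im,cv2.COLOR_BGR2GRAY); h=cv2.cvtColor(im,cv2.COLOR_BGR2HSV)
print(c['eye'])
for z in(85,66,8): print(z,proj(c,[[647.5,223.6,z],[647.5,243.1,z],[647.5,204.1,z],[667,223.6,z],[628,223.6,z]]).round(0).tolist())
x,y=proj(c,[[647.5,223.6,60]])[0].astype(int)
print(x,y)
for v in range(y-66,y+68,4): print('%3d '%v+' '.join('%3d'%q for q in g[v,x-68:x+69:4]))
print('S')
for v in range(y-30,y+32,4): print('%3d '%v+' '.join('%3d'%q for q in h[v,x-32:x+33:4,1]))
E
```

```text
[646.90789733 223.74162807 301.85881456]
85 [[258.0, 112.0], [232.0, 115.0], [283.0, 110.0], [255.0, 86.0], [260.0, 138.0]]
66 [[258.0, 112.0], [234.0, 115.0], [281.0, 110.0], [256.0, 88.0], [260.0, 136.0]]
8 [[258.0, 113.0], [239.0, 114.0], [276.0, 111.0], [256.0, 93.0], [259.0, 132.0]]
257 112
 46 219 213 216 213 213 219 219 213 218 218 219 219 218 215 216 219 218 218 219 217 220 216 214 217 217 219 217 219 219 218 218 215 218 216 216
 50 217 218 217 214 218 217 220 212 215 215 219 219 219 219 218 218 219 220 219 219 219 210 218 218 218 220 219 216 218 218 219 218 220 213 218
 54 219 213 216 212 220 219 218 218 216 219 220 218 219 218 219 219 212 216 217 219 219 219 219 212 214 213 215 218 219 213 219 220 219 217 220
 58 217 216 216 220 220 218 216 220 219 210 218 218 220 219 219 220 217 219 220 219 220 218 219 217 218 220 222 218 220 219 218 216 219 217 210
 62 219 207 209 215 218 220 219 218 220 216 219 219 221 220 216 217 216 219 221 220 219 224 190 148 117 134 155 219 213 218 219 217 219 219 213
 66 219 219 213 219 219 220 219 218 220 215 219 219 219 220 222 222 222 168 128 121
[... 4546 characters left out ...]
  36  34  34  34  36  34  30  35  41  41  58  15   6
110  13  48  38  36  35  36  35  34  29  36  35  36  40  39  49  12   5
114   9  49  35  34  35  34  35  29  35  32  36  34  40  40  56  11   5
118  13  47  15  38  34  33  34  35  35  33  34  35  39  42  49  16   6
122   4  43  46  55  34  32  32  28  35  32  35  42  44  44  39   6   6
126   5  47  48  38  36  33  32  30  34  34  39  45  40  54  15   6   5
130  13  49  47  50  58  39  34  35  36  39  42  43  55  19   6   6  12
134  13   9  47  47  20  46  50  41  40  41  51  51  21  42  11   7  11
138  13  44  16  48  46  28  18  27  40  33  16  22  52  15  11  12   8
142   9  16  45   9  45   9  14  56  49  50  52  10  13  11  27  46   9
```

Nothing grey is on the desk, but the neck interior is ambiguous. I'll return to the exact pose of pictures c7/s7 (before the drops), so the difference shows any lancet lying outside.

step_arm --rows '[[[-5,20,-30],-8.2],[[-13,50,-60],-16.4],[[-22,85,-70],-24.6],[[-30,115,-70],-32.8],[[-38,145,-70],-41],[[-46,175,-70],-49.2],[[-54,205,-70],-57.4],[[-62,235,-70],-65.6],[[-70,265,-70],-73.8],[[-77.1,296.5,-70],-82],[[-77.1,296.5,-70],-90.2],[[-77.1,296.5,-70],-90.2]]' --fingers 1

```text
time: 41.45
tool_pos: [475.9, -60.1, 242.5]
tcp_rot: [179.7, 0.0, 85.3]
ft_force: [-0.3, 0.3, -0.8]
finger_gap: 85.2
grip_force: 0.0
```

step_arm --rows '[[[0,0,0],0],[[0,0,0],0],[[0,0,0],0]]'

```text
time: 41.75
tool_pos: [475.3, -58.3, 240.0]
tcp_rot: [180.0, 0.0, 85.2]
ft_force: [-0.2, -0.5, -0.4]
finger_gap: 85.3
grip_force: 0.0
```

```bash
python3 - <<'E'
from h import *
print(r.sense()['tool_pos'])
for n,o in(('side','s7'),('scene','c7')):
    c,im=shot(n,o[0]+'15'); a=cv2.imread(f'pics/{o}.png')
    d=cv2.absdiff(cv2.GaussianBlur(a,(3,3),0),cv2.GaussianBlur(im,(3,3),0)).max(2)
    m=(d>22).astype(np.uint8); q,l,st,ce=cv2.connectedComponentsWithStats(m)
    print(n,'tub neck px',proj(c,[[647.5,223.6,85],[647.5,223.6,4]]).round(0).tolist())
    for k in range(1,q):
        P=onz(c,[ce[k]],5)[0]
        if st[k,4]>6 and 300<P[0]<850 and -500<P[1]<500: print(n,ce[k].round(),st[k,2:],P.round(0))
E
```

```text
[475.32543019 -58.3294204  239.99219278]
side tub neck px [[275.0, 135.0], [273.0, 150.0]]
side [281. 133.] [ 4  6 13] [716. 305.]
side [283. 141.] [ 6  4 11] [707. 255.]
side [248. 150.] [ 8  6 18] [550. 260.]
side [240. 150.] [ 4  7 14] [520. 269.]
side [286. 160.] [ 8  6 23] [669. 153.]
side [259. 163.] [20 10 52] [566. 176.]
side [241. 170.] [4 3 7] [489. 169.]
side [279. 170.] [ 6  5 17] [625. 115.]
side [300. 183.] [ 25  24 305] [670.  30.]
side [266. 175.] [ 8  2 13] [568. 108.]
side [236. 178.] [ 7  5 26] [457. 138.]
side [289. 189.] [5 3 9] [620.  17.]
side [279. 204.] [ 7  5 12] [557. -31.]
side [247. 211.] [5 2 7] [440. -18.]
side [261. 217.] [ 8  7 39] [475. -59.]
side [315. 225.] [ 27  26 300] [ 638. -157.]
side [304. 234.] [ 6  5 14] [ 586. -175.]
scene tub neck px [[234.0, 282.0], [235.0, 300.0]]
scene [184. 177.] [ 27  26 455] [ 577. -271.]
scene [179. 196.] [10  9 21] [ 625. -195.]
scene [241. 206.] [ 9  9 54] [476. -56.]
scene [198. 217.] [ 31  27 513] [611. -81.]
scene [236. 216.] [7 3 8] [511. -26.]
scene [227. 220.] [ 7  4 10] [543. -24.]
scene [258. 222.] [5 2 8] [466.  31.]
scene [197. 236.] [27 13 83] [646. -11.]
scene [281. 247.] [10  8 36] [457. 142.]
scene [267. 251.] [10  3 17] [498. 136.]
scene [256. 254.] [11  4 19] [529. 128.]
scene [243. 257.] [14  4 28] [566. 119.]
```

The only changes since before the drops are the two lancets gone from their spots, the used tub moved, and slivers at shadow edges. Nothing new lies outside, so both lancets should be in the tub.

```bash
python3 -c "
from bench import r
print(r.hand_in())"
```

```text
the job is handed in; nothing more can be done
None
```

The job is handed in at about 42 s of the 210 s limit, with no verdict returned: the tubs are swapped, the fresh tub is open, the cap is on the coaster and both lancets I could find were dropped into it. I never saw them inside; I inferred it because a before/after camera comparison showed nothing left on the desk.

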